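Shut the balance's draught shield on a weighing bottle

ROBOT

A 6-joint arm with a two-finger parallel gripper is mounted at the origin on a cart in front of the work surface, level with it; the furniture and walls round the work are solid. World frame = base frame: x ahead of the robot, y to its left, z up, the work surface at z = 0. Lengths are in m, angles in rad, forces in N, time in s.
With the tool pointing down it reaches from about 0.35 to 0.775 m from the base axis. Payload 5.5 kg.
Tool frame: the origin (TCP) lies at the very end of the fingers, on their centre line; the grasp point (between the pads) lies 19 mm behind it (env.grasp_offset is the distance from the TCP to the grasp point, in m); z points along the fingers, x is the direction in which the jaws open and shut, and the axes are right-handed (so a half turn about z gives the same grasp; the last joint's range is limited). The gripper opens to 85 mm and grips with 20 to 120 N. Pads are 22 mm wide; open, the fingers measure 114 mm over their backs; the gripper's body (76 mm by 85 mm) begins 54 mm behind the grasp point. The pads swing forward as they close: fully open they stand 13 mm farther back than shut.
Start: joints at [-1.288, 0.313, 0.046, 1.304, 0, 1.431], TCP at [0.236, -0.524, 0.231] pointing down, gripper open.
Joint ranges: [-2.76, 2.76], [-0.86, 1.69], [-1.03, 1.26], [-2.2, 2.34], [-1.47, 1.5], [-3.14, 3.14]. Speed limits (rad/s): [2.57, 2.57, 3.14, 3.14, 3.14, 3.14].

INTERFACE

Orientations are given as a unit quaternion [w, x, y, z].
In Python, from workcell import status, viewer, env gives the robot as it stands.
- The arm moves only by the tool carry_out, never from a script. Its argument "plan" is a list of rows, each an object of numbers: "x", "y", "z": the shift along the tool's x, y, z in m; "ax", "ay", "az": the turn, a rotation vector about the tool's x, y, z in rad; "hand": the opening, from 0 (shut) to 1 (fully open). In form: [{"x": .., "y": .., "z": .., "ax": .., "ay": .., "az": .., "hand": ..}, ...]. A call has 1 to 12 rows; each row is the pose to reach, as a shift and turn from the pose measured when the call began, along the tool's axes at that moment; what a row does not reach only later rows make up. A row lasts 1/12 s, in which the tool goes at most 41.7 mm and 7.16 degrees, less where a joint would pass 70% of its speed; a pose out of reach is approached as far as the arm can. A call with a gripper value outside its range is refused whole. The fingers move at their own pace and stop on an object; "squeeze" is the grip in N (left out, the last holds). Time passes only in rows, so rows that repeat a pose let the fingers close. It gives the time, the measured TCP pose, the force and the opening at its end, in the units of the state.
- status.get_state(): the state, without advancing time (a new reading comes with each control period).
- viewer.read_camera(name): name is "scene" or "top" or "wrist"; returns the picture (420x560x3 uint8, red, green, blue); there is no depth.
- viewer.camera_model(name): a dict with "vfov" (degrees; the focal length in pixels is half the picture's height over the tangent of half this angle, whatever the lens; pixels are square), "cx", "cy" (the principal point, pixels), "T" (4x4, takes a point from camera to world coordinates). Camera axes: x right, y down, z forward; pixel columns grow to the right and rows downward; lengths in m; the calibration is good to about 2 mm. The wrist camera is an equidistant fisheye: a pixel r from the principal point sees the ray r / f radians off the axis. A picture is of the moment at which its call begins: read the wrist's pose just before it. camera_model takes no time and is no camera call; for the wrist camera it gives the pose at the moment of the call.
- env.hand_in(): hands the job in, once; it reports no verdict.
The state is a dict: "clock": time; "joint_pos": joint angles; "qvel": joint speeds; "tau": joint torques, N m; "tcp_pos": TCP position; "orientation": TCP orientation; "wrist_force": force on the tool from outside, world axes, zero at the start; "ft_torque": the same for the moment, N m; "finger_gap": finger opening in m.
Only numpy, scipy, OpenCV 4.12 (cv2) and the standard library are available. Lean on these libraries where they do the work, as an engineer would, in place of code of your own. Each camera call takes 0.05 s, during which the arm holds its last target.

TASK

Stand the lidded glass weighing bottle upright in the middle of the balance's pan and let go of it. Then swing the draught shield's door shut and push it gently home until its sprung latch snaps in and holds it; do not slam it or force it, and leave the crucible and the rubber stopper where they are.

Things in the scene. Friction and masses are not known exactly. Their poses are not given: they have to be found in the camera images.
- bottle_mid (a point): Lidded glass weighing bottle (loose, 60 g): round, body 38 mm in diameter and 36 mm high, knobbed lid above it to 52 mm in all. The point is on its axis, half-way up the body, 18 mm above its underside; z is up. Grip the body across its diameter. It stands on the worktop among a crucible and a stopper; which of three places it has varies.
- weighing_bottle: The same weighing bottle; origin at the centre of its underside.
- crucible_mid (a point): Bystander: white porcelain crucible with lid, tapered, 43 mm wide and 46 mm high; the point is 20 mm above its underside. Leave it alone.
- stopper_mid (a point): Bystander: small brown rubber stopper, 25 mm wide and 26 mm high; point at its centre. Leave it alone.
- balance: Low white top-pan balance, fixed: base 240 mm wide (y), top at z = 30 mm, control panel in front to x = -160 mm. Origin on the worktop below the pan's centre; x to its back, y to its left. On it an open-topped draught shield: clear walls at y = +-85 and x = +90 mm, rim at z = 110 mm, door in front at x = -95 mm. More than 25 N on any part of it is forcing it.
- pan_top (a point): Centre of the top face of the round steel pan (90 mm in diameter, 42 mm above the worktop); axes as the balance's.
- door_hinge (a point): On the door's vertical hinge line, at the front left corner of the shield (x = -95, y = +85 mm in the balance's frame), at mid-height of the door (74 mm above the worktop); does not move; axes as the balance's.
- door (a joint): Door angle, rad: 0 nominally shut (door runs from the hinge to the balance's -y), growing as the free edge swings out to its front (-x), clockwise from above; starts at 0.7 to 1.2. Framed clear panel 168 mm wide, 76 mm high (36 to 112 mm above the worktop), 10 mm thick, mid-plane on the hinge line. It stays where left (hinge friction 0.04 N m); until it has snapped nothing holds it shut.
- push_plate (a point): Centre of the outer face of the steel push plate (34 mm wide, 56 mm high) outside on the door: 130 mm from the hinge line, 7 mm out from the door's mid-plane, 74 mm above the worktop. Its axes turn with the door: -x points out of the outer face, -y to the free edge. Push here, towards its +x.
- bolt (a joint): How far the sprung bevelled bolt in the door's free edge is pushed in, m: 0 fully out, at most 0.010. Its 30 degree bevel meets the strike pin at a door angle of 0.075 +- 0.085, is pressed in about 5 mm as it rides over the pin (this takes 5 to 12 N on the push plate) and springs out again behind it: that is the snap.
- strike_nominal (a point): Nominal place of the strike pin (upright, 6 mm thick) at the shield's front right corner, 90 mm above the worktop. The pin's slotted bracket is clamped by hand and is really up to 14 mm nearer or farther along the balance's x, unmeasured: the door latches anywhere from -0.085 to +0.085 rad and must be felt home.
- buffer (a joint): How far the rubber buffer on that same bracket is pressed in by the door's inner face, m: 0 free, 0.0015 to 0.0045 when the latched door is held against it, solid at 0.005. It yields 2.5 N/mm and pushes a door that has not latched back out. It is met about 3 mm before the latched place; 15 to 20 N on the push plate (after the snap) is surely home.
There are look-alikes about, which are no part of the job. Leave any purple look-alike of the weighing_bottle alone.

How it is judged:
On the way, in this order (a step that is already met when the one before it is completed fails the run):
1. the weighing bottle stands upright on the pan, let go, with the door still open (horizontal distance between bottle_mid and pan_top below 0.022 m and z of bottle_mid in the frame of pan_top between 0.012 and 0.024 m and angle between bottle_mid's own z axis and vertical below 0.15 rad and contact force between the fingers and weighing_bottle below 0.05 N and value of joint door above 0.3 rad), for 0.2 s.
2. the door is shut and its bolt has sprung out behind the strike (value of joint door below 0.11 rad and value of joint bolt below 0.0025 m and value of joint buffer above 0.0007 m), for 0.2 s.
At the end, for the whole second after the job is handed in: The weighing bottle stands upright (within 0.15 rad) and still on the pan, its axis within 22 mm of the pan's centre; the door is shut (angle under 0.11 rad), with the bolt sprung out behind the strike (bolt under 2.5 mm), which holds the door against the buffer (buffer pressed in by over 0.7 mm) (all of step 2 and horizontal distance between bottle_mid and pan_top below 0.022 m and z of bottle_mid in the frame of pan_top between 0.012 and 0.024 m and angle between bottle_mid's own z axis and vertical below 0.15 rad and contact force between the fingers and weighing_bottle below 0.05 N and linear speed of weighing_bottle below 0.02 m/s and velocity of joint door between -0.05 and 0.05 rad/s); the robot touches nothing.
It fails at once if the balance or its door is pressed with more than 25 N (contact force between any of the fingers, the arm and balance above 25 N).
It fails at once if the door is slammed: faster than 1.2 rad/s as it nears the latch (value of joint door between 0.2 and 0.4 rad and velocity of joint door below -1.2 rad/s).
It fails at once if the weighing bottle is tipped over (angle between bottle_mid's own z axis and vertical above 0.6 rad).
It fails at once if the crucible or the stopper is moved by more than 20 mm (distance of any of crucible_mid, stopper_mid from where it was at the start of the episode above 0.02 m).
It also fails if it takes over 59 s, if anything falls off the work surface, if the arm or the gripper's body presses on something with over 40 N, if the wrist force passes 120 N, or if a joint passes its speed limit or range.

## Working session

There is one attempt and no reset: what is moved stays moved. The work goes in short steps, Python scripts to look and compute and a tool call to move; the robot and the scene stay as the last step left them, time stands still between calls to the robot, and variables do not carry over. Pictures are saved under pics/ and viewed, and the job is handed in when it is done.

Besides the shell and the picture viewer there is one more tool, called after ">>>" as a command line: name --argument value ..., lists and objects as JSON in quotes. carry_out: Moves the arm, as the interface text tells. Its arguments: {"type":"object","properties":{"plan":{"type":"array"},"squeeze":{"type":"number"}},"required":["plan"]}

```bash
ls; mkdir -p pics; python3 - <<'E'
from workcell import status, viewer, env
import cv2
for n in ("scene","top","wrist"):
    m=viewer.camera_model(n); print(n,m)
    cv2.imwrite(f"pics/{n}0.png",viewer.read_camera(n)[:,:,::-1])
print(status.get_state(), env.grasp_offset)
E
```

```text
pics
scene {'vfov': 53.92987951906103, 'cx': 277.18899762117337, 'cy': 208.3064969594479, 'T': array([[-0.74528276, -0.28740426,  0.6016248 , -0.07041026],
       [-0.66658844,  0.30140717, -0.68177238,  0.65223582],
       [ 0.01461026, -0.90914933, -0.41621392,  0.49180741],
       [ 0.        ,  0.        ,  0.        ,  1.        ]])}
top {'vfov': 50.80040256694797, 'cx': 282.9880662905752, 'cy': 216.374530887213, 'T': array([[ 0.02676154, -0.99134402,  0.12853346,  0.43843988],
       [-0.99961335, -0.02556775,  0.01092906, -0.02630476],
       [-0.00754814, -0.12877624, -0.99164495,  0.92619667],
       [ 0.        ,  0.        ,  0.        ,  1.        ]])}
wrist {'vfov': 65.70646984690485, 'cx': 281.51123941914415, 'cy': 211.96690069484643, 'T': array([[ 0.40965701, -0.86349012, -0.29422091,  0.31233226],
       [-0.9122382 , -0.38833441, -0.13045248, -0.48948344],
       [-0.00161168,  0.32184033, -0.94679259,  0.37321035],
       [ 0.        ,  0.        ,  0.        ,  1.        ]])}
{'clock': 0.15, 'joint_pos': array([-1.28760253e+00,  3.13857221e-01,  4.52415567e-02,  1.30357813e+00,
        3.60962469e-05,  1.43116187e+00]), 'qvel': array([-0.00107176, -0.00091666,  0.00335942,  0.00169539,  0.00071867,
        0.00078685]), 'tau': array([ 1.26901043e-03, -4.81063592e+01,  2.98816019e+01,  1.39268019e-02,
       -1.54376212e-04, -2.06257816e-06]), 'tcp_pos': array([ 0.23582476, -0.52400908,  0.23059768]), 'orientation': array([-4.71015944e-04,  8.39744171e-01, -5.42981803e-01, -5.16426422e-04]), 'wrist_force': array([-0.60270168, -0.57917864, -0.47668408]), 'ft_torque': array([0.00898674, 0.0066737 , 0.00979524]), 'finger_gap': 0.0854934144330786} 0.0187
```

View pics/top0.png

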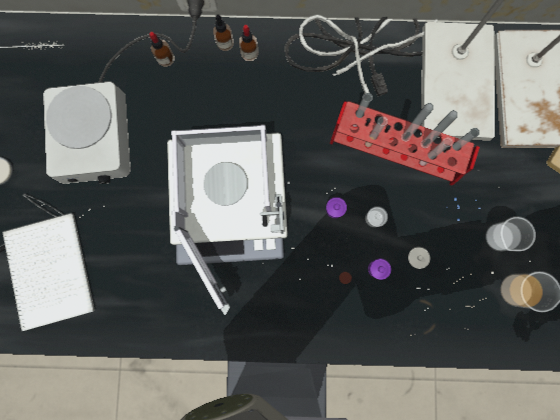

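View pics/scene0.png

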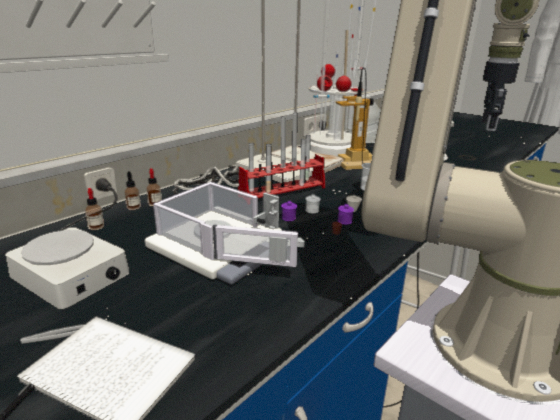

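View pics/wrist0.png

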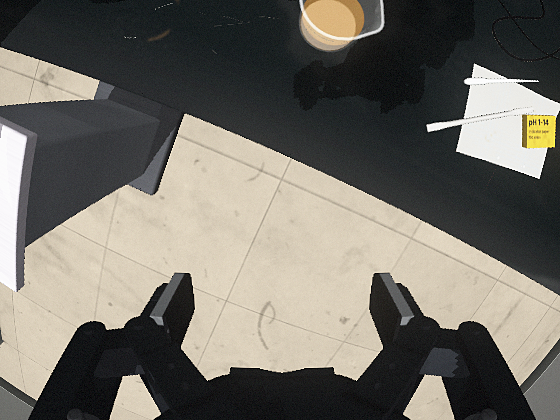

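```bash
python3 - <<'E'
import cv2
a=cv2.imread("pics/top0.png")[180:310,300:460]
b=cv2.imread("pics/top0.png")[110:320,150:310]
c=cv2.imread("pics/scene0.png")[170:290,140:380]
cv2.imwrite("pics/z1.png",cv2.resize(a,None,fx=4.8,fy=4.6,interpolation=cv2.INTER_CUBIC)[:598])
cv2.imwrite("pics/z2.png",cv2.resize(b,None,fx=2.8,fy=2.8,interpolation=cv2.INTER_CUBIC))
cv2.imwrite("pics/z3.png",cv2.resize(c,None,fx=3.3,fy=3.3,interpolation=cv2.INTER_CUBIC))
E
```

```text
(no output)
```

View pics/z1.png

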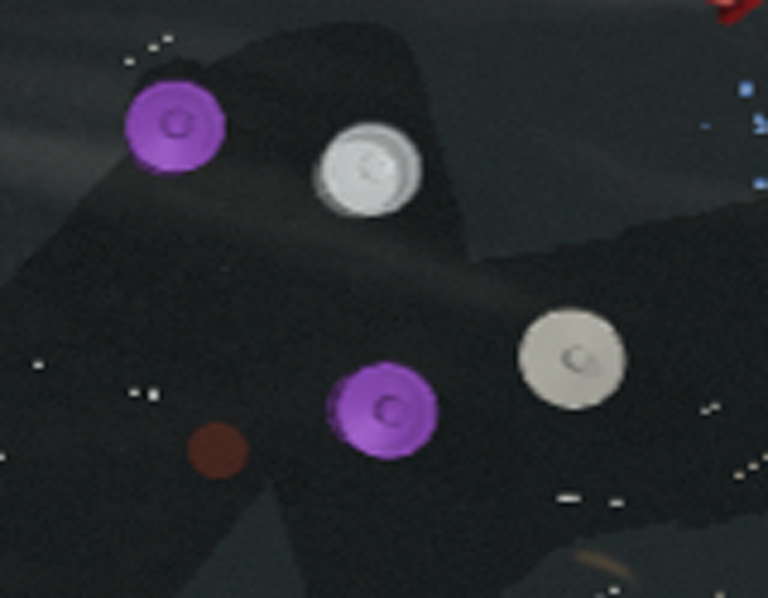

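View pics/z2.png

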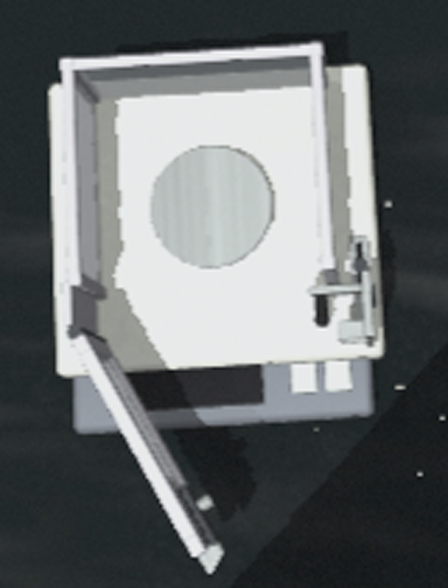

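View pics/z3.png

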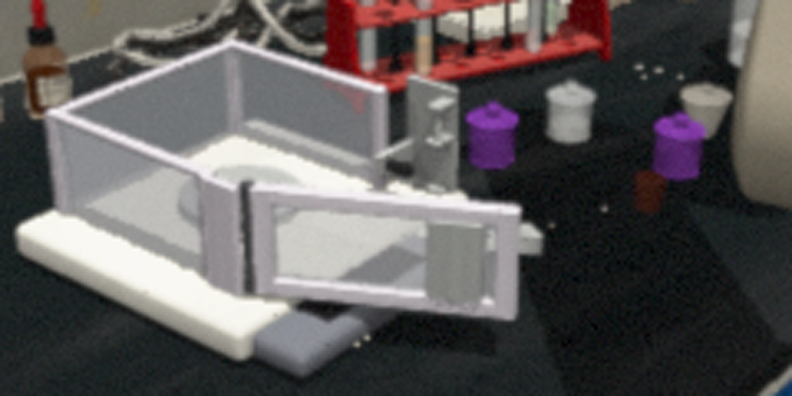

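```bash
cat > h.py <<'E'
import numpy as np, cv2
from scipy.optimize import least_squares
from workcell import status, viewer, env
def ray(n,u,v,m=None):
    m=m or viewer.camera_model(n); f=210/np.tan(np.radians(m['vfov']/2)); T=m['T']
    x,y=(u-m['cx']),(v-m['cy'])
    if n=='wrist':
        r=np.hypot(x,y); th=r/f; d=np.array([x/r*np.sin(th),y/r*np.sin(th),np.cos(th)])
    else: d=np.array([x/f,y/f,1.])
    d=T[:3,:3]@d; return T[:3,3],d/np.linalg.norm(d)
def atz(n,u,v,z,m=None):
    o,d=ray(n,u,v,m); return o+d*(z-o[2])/d[2]
def proj(n,p,m=None):
    m=m or viewer.camera_model(n); f=210/np.tan(np.radians(m['vfov']/2)); T=m['T']
    q=T[:3,:3].T@(np.asarray(p)-T[:3,3])
    if n=='wrist':
        r=np.hypot(q[0],q[1]); th=np.arctan2(r,q[2]); return np.array([m['cx']+f*th*q[0]/r,m['cy']+f*th*q[1]/r])
    return np.array([m['cx']+f*q[0]/q[2],m['cy']+f*q[1]/q[2]])
E
python3 - <<'E'
from h import *
z2=lambda u,v:(150+u/2.8,110+v/2.8)
print("bottle top knob",atz('top',378.5,216.5,.052),"scene knob",atz('scene',313.6,196.7,.050),"scene base",atz('scene',312.7,209,.0))
print("cruc",atz('top',420,257.6,.046)); print("stopper",atz('top',345.4,278,.026))
for n,(u,v) in dict(p1=(176,123),p2=(392,410)).items(): print(n,atz('top',300+u/4.8,180+v/4.6,.052))
print("pan",atz('top',*z2(212,206),.042))
P={k:atz('top',*z2(*v),z) for k,(v,z) in dict(bl=((67,64),.11),br=((318,48),.11),fl=((78,328),.112),fr=((325,292),.11),door=((213,555),.112)).items()}
for k,v in P.items(): print(k,v)
print(np.linalg.norm(P['bl']-P['br']),np.arctan2(*(P['br']-P['bl'])[:2]))
E
```

```text
bottle top knob [ 0.55639897 -0.20668698  0.052     ] scene knob [ 0.5468246  -0.19770701  0.05      ] scene base [ 0.56373783 -0.21995828  0.        ]
cruc [ 0.4773008  -0.28978743  0.046     ]
stopper [ 0.43324928 -0.14539329  0.026     ]
p1 [ 0.57391204 -0.12332195  0.052     ]
p2 [ 0.45252212 -0.21277692  0.052     ]
pan [0.61741952 0.10191962 0.042     ]
bl [0.69978777 0.19540846 0.11      ]
br [0.71524053 0.02440424 0.11      ]
fl [0.51882254 0.17698506 0.112     ]
fr [0.54734213 0.01429788 0.11      ]
door [0.37379842 0.08114313 0.112     ]
0.17170098604973663 3.051472648166274
```

```bash
cat >> h.py <<'E'
from scipy.spatial.transform import Rotation as R
def plan(p,yaw):
    s=status.get_state(); q=s['orientation']; A=R.from_quat([q[1],q[2],q[3],q[0]])
    B=R.from_euler('z',yaw)*R.from_euler('x',np.pi)
    d=A.inv().apply(np.array(p)-s['tcp_pos']); a=(A.inv()*B).as_rotvec()
    print('shift',d.round(4),'rot',a.round(4),'dist',np.linalg.norm(d).round(3))
E
python3 -c "
from h import *
plan([.556,-.207,.17],-.2)"
```

```text
shift [-0.1576 -0.422   0.0609] rot [-9.00e-04  1.20e-03 -9.48e-01] dist 0.455
```

>>> carry_out --plan '[{"x": -0.1576,"y": -0.422,"z": 0.06,"az": -0.948,"hand": 0.75},{"x": -0.1576,"y": -0.422,"z": 0.06,"az": -0.948,"hand": 0.75},{"x": -0.1576,"y": -0.422,"z": 0.06,"az": -0.948,"hand": 0.75},{"x": -0.1576,"y": -0.422,"z": 0.06,"az": -0.948,"hand": 0.75},{"x": -0.1576,"y": -0.422,"z": 0.06,"az": -0.948,"hand": 0.75},{"x": -0.1576,"y": -0.422,"z": 0.06,"az": -0.948,"hand": 0.75},{"x": -0.1576,"y": -0.422,"z": 0.06,"az": -0.948,"hand": 0.75},{"x": -0.1576,"y": -0.422,"z": 0.06,"az": -0.948,"hand": 0.75},{"x": -0.1576,"y": -0.422,"z": 0.06,"az": -0.948,"hand": 0.75},{"x": -0.1576,"y": -0.422,"z": 0.06,"az": -0.948,"hand": 0.75},{"x": -0.1576,"y": -0.422,"z": 0.06,"az": -0.948,"hand": 0.75},{"x": -0.1576,"y": -0.422,"z": 0.06,"az": -0.948,"hand": 0.75}]'

```text
schema error: expected keys x, y, z, ax, ay, az, hand
```

```bash
python3 - <<'E'
from h import *
import pickle
m=viewer.camera_model('wrist');I=viewer.read_camera('wrist')
pickle.dump(m,open('m1.pkl','wb'))
cv2.imwrite('pics/w1.png',I[:,:,::-1])
s=status.get_state();print(s['tcp_pos'],s['clock'],s['finger_gap'],s['wrist_force'],proj('wrist',[.556,-.207,.052],m),proj('wrist',[.556,-.207,.0],m))
E
```

```text
[ 0.23584083 -0.5240969   0.23075568] 0.2 0.08555480390280569 [0.69134654 0.02075434 0.32717235] [ 149.79510498 -142.27787318] [ 162.36071844 -121.29797483]
```

View pics/w1.png

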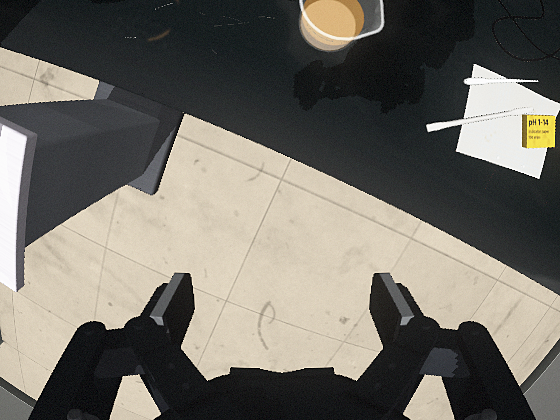

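All keys are required in every row; the arm has not moved, so the picture is the same as before.

>>> carry_out --plan '[{"x": -0.158,"y": -0.422,"z": 0.06,"ax": 0,"ay": 0,"az": -0.948,"hand": 0.75},{"x": -0.158,"y": -0.422,"z": 0.06,"ax": 0,"ay": 0,"az": -0.948,"hand": 0.75},{"x": -0.158,"y": -0.422,"z": 0.06,"ax": 0,"ay": 0,"az": -0.948,"hand": 0.75},{"x": -0.158,"y": -0.422,"z": 0.06,"ax": 0,"ay": 0,"az": -0.948,"hand": 0.75},{"x": -0.158,"y": -0.422,"z": 0.06,"ax": 0,"ay": 0,"az": -0.948,"hand": 0.75},{"x": -0.158,"y": -0.422,"z": 0.06,"ax": 0,"ay": 0,"az": -0.948,"hand": 0.75},{"x": -0.158,"y": -0.422,"z": 0.06,"ax": 0,"ay": 0,"az": -0.948,"hand": 0.75},{"x": -0.158,"y": -0.422,"z": 0.06,"ax": 0,"ay": 0,"az": -0.948,"hand": 0.75},{"x": -0.158,"y": -0.422,"z": 0.06,"ax": 0,"ay": 0,"az": -0.948,"hand": 0.75},{"x": -0.158,"y": -0.422,"z": 0.06,"ax": 0,"ay": 0,"az": -0.948,"hand": 0.75},{"x": -0.158,"y": -0.422,"z": 0.06,"ax": 0,"ay": 0,"az": -0.948,"hand": 0.75},{"x": -0.158,"y": -0.422,"z": 0.06,"ax": 0,"ay": 0,"az": -0.948,"hand": 0.75}]'

```text
clock: 1.2
tcp_pos: [0.5592, -0.2015, 0.1695]
orientation: [-0.002, 0.995, -0.096, -0.0]
wrist_force: [-0.7, -0.5, -0.3]
finger_gap: 0.0637
```

```bash
python3 - <<'E'
from h import *
import pickle
m=viewer.camera_model('wrist');I=viewer.read_camera('wrist')
pickle.dump(m,open('m1.pkl','wb'))
cv2.imwrite('pics/w2.png',I[:,:,::-1])
s=status.get_state();print(s['tcp_pos'],s['clock'],s['finger_gap'],s['wrist_force'],proj('wrist',[.556,-.207,.052],m),proj('wrist',[.556,-.207,.0],m))
E
```

```text
[ 0.55735191 -0.20368504  0.16979717] 1.25 0.06407758374689236 [-0.88546779 -1.40768072 -0.52723653] [278.43504345 213.82284061] [278.93948277 196.94834093]
```

View pics/w2.png

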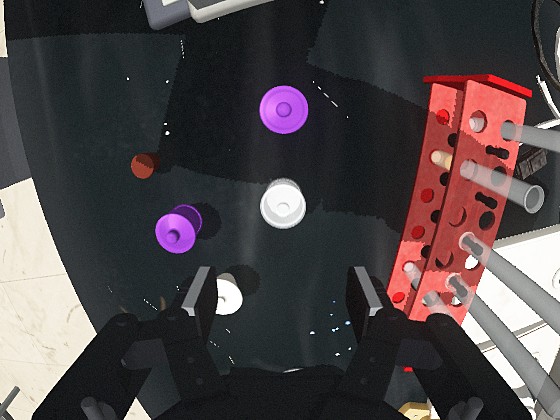

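```bash
python3 - <<'E'
from h import *
import pickle
m=pickle.load(open('m1.pkl','rb'))
a=cv2.imread('pics/w2.png')[160:250,230:340]
cv2.imwrite('pics/w2z.png',cv2.resize(a,None,fx=6,fy=6,interpolation=cv2.INTER_CUBIC))
print(atz('wrist',282.5,208,.052,m))
for c in ([.556,-.207],[.558,-.209]):
  for z in (0,.018,.036): print(c,z,proj('wrist',[*c,z],m))
E
```

```text
[ 0.56036953 -0.20257793  0.052     ]
[0.556, -0.207] 0 [278.93948277 196.94834093]
[0.556, -0.207] 0.018 [278.78271783 202.17302933]
[0.556, -0.207] 0.036 [278.60797894 208.01731271]
[0.558, -0.209] 0 [281.2900157  198.46453288]
[0.558, -0.209] 0.018 [281.26471198 203.76664565]
[0.558, -0.209] 0.036 [281.2364768  209.69557392]
```

View pics/w2z.png

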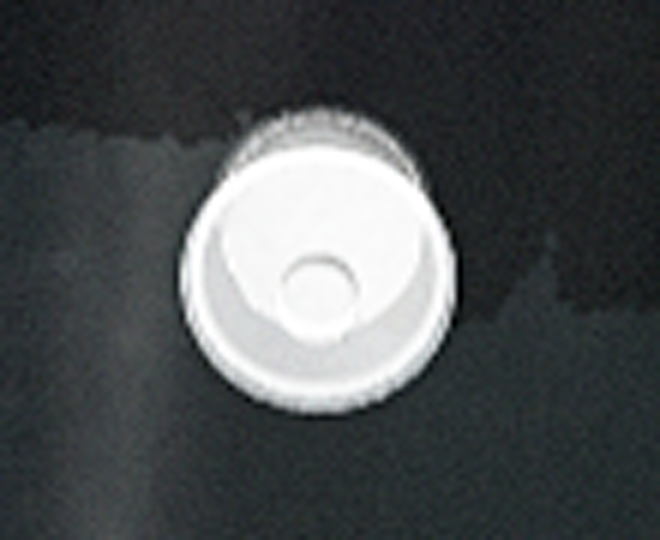

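```bash
python3 -c "
from h import *
plan([.559,-.2045,.004],-.2)"
```

```text
shift [0.0021 0.0008 0.1658] rot [-0.0018  0.0019  0.0057] dist 0.166
```

>>> carry_out --plan '[{"x": 0.002,"y": 0.001,"z": 0.04,"ax": 0,"ay": 0,"az": 0,"hand": 0.75},{"x": 0.002,"y": 0.001,"z": 0.08,"ax": 0,"ay": 0,"az": 0,"hand": 0.75},{"x": 0.002,"y": 0.001,"z": 0.11,"ax": 0,"ay": 0,"az": 0,"hand": 0.75},{"x": 0.002,"y": 0.001,"z": 0.14,"ax": 0,"ay": 0,"az": 0,"hand": 0.75},{"x": 0.002,"y": 0.001,"z": 0.16,"ax": 0,"ay": 0,"az": 0,"hand": 0.75},{"x": 0.002,"y": 0.001,"z": 0.166,"ax": 0,"ay": 0,"az": 0,"hand": 0.75},{"x": 0.002,"y": 0.001,"z": 0.166,"ax": 0,"ay": 0,"az": 0,"hand": 0.75},{"x": 0.002,"y": 0.001,"z": 0.166,"ax": 0,"ay": 0,"az": 0,"hand": 0.75}]' --squeeze 25

```text
clock: 1.92
tcp_pos: [0.5589, -0.2056, 0.0046]
orientation: [-0.001, 0.995, -0.097, -0.001]
wrist_force: [-0.5, -0.4, 0.5]
finger_gap: 0.0639
```

```bash
python3 - <<'E'
from h import *
I=viewer.read_camera('wrist')
cv2.imwrite('pics/w3.png',I[:,:,::-1])
E
```

```text
(no output)
```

View pics/w3.png

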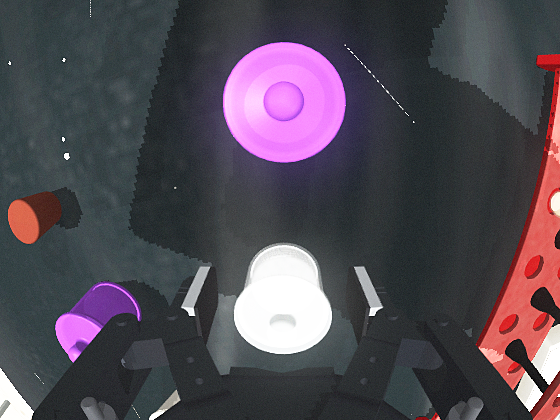

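>>> carry_out --plan '[{"x": 0,"y": 0,"z": 0,"ax": 0,"ay": 0,"az": 0,"hand": 0.3},{"x": 0,"y": 0,"z": 0,"ax": 0,"ay": 0,"az": 0,"hand": 0.3},{"x": 0,"y": 0,"z": 0,"ax": 0,"ay": 0,"az": 0,"hand": 0.3},{"x": 0,"y": 0,"z": 0,"ax": 0,"ay": 0,"az": 0,"hand": 0.3},{"x": 0,"y": 0,"z": 0,"ax": 0,"ay": 0,"az": 0,"hand": 0.3},{"x": 0,"y": 0,"z": 0,"ax": 0,"ay": 0,"az": 0,"hand": 0.3}]' --squeeze 25

```text
clock: 2.47
tcp_pos: [0.5611, -0.2067, 0.0076]
orientation: [0.001, 0.995, -0.097, 0.002]
wrist_force: [-0.8, -0.5, 5.5]
finger_gap: 0.037
```

```bash
python3 - <<'E'
from h import *
I=viewer.read_camera('wrist')
cv2.imwrite('pics/w4.png',I[:,:,::-1])
plan([.559,-.2045,.17],-.2)
E
```

```text
shift [-0.0018 -0.0017 -0.1624] rot [ 0.0007 -0.0038  0.0049] dist 0.162
```

View pics/w4.png

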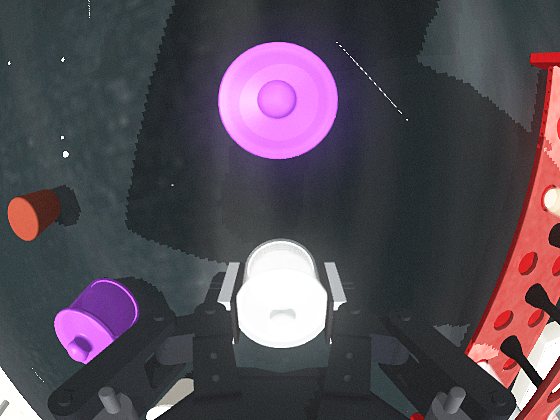

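>>> carry_out --plan '[{"x": 0,"y": 0,"z": -0.01,"ax": 0,"ay": 0,"az": 0,"hand": 0.3},{"x": 0,"y": 0,"z": -0.03,"ax": 0,"ay": 0,"az": 0,"hand": 0.3},{"x": 0,"y": 0,"z": -0.06,"ax": 0,"ay": 0,"az": 0,"hand": 0.3},{"x": 0,"y": 0,"z": -0.09,"ax": 0,"ay": 0,"az": 0,"hand": 0.3},{"x": 0,"y": 0,"z": -0.12,"ax": 0,"ay": 0,"az": 0,"hand": 0.3},{"x": 0,"y": 0,"z": -0.15,"ax": 0,"ay": 0,"az": 0,"hand": 0.3},{"x": 0,"y": 0,"z": -0.17,"ax": 0,"ay": 0,"az": 0,"hand": 0.3},{"x": 0,"y": 0,"z": -0.18,"ax": 0,"ay": 0,"az": 0,"hand": 0.3},{"x": 0,"y": 0,"z": -0.18,"ax": 0,"ay": 0,"az": 0,"hand": 0.3}]' --squeeze 25

```text
clock: 3.27
tcp_pos: [0.5619, -0.2072, 0.1914]
orientation: [0.002, 0.995, -0.097, 0.005]
wrist_force: [0.1, 0.4, -0.5]
finger_gap: 0.0372
```

```bash
python3 - <<'E'
from h import *
import pickle
m=viewer.camera_model('wrist');I=viewer.read_camera('wrist');pickle.dump(m,open('m5.pkl','wb'))
cv2.imwrite('pics/w5.png',I[:,:,::-1])
S=viewer.read_camera('scene')
cv2.imwrite('pics/s5.png',S[:,:,::-1])
s=status.get_state(); print(s['tcp_pos'],proj('scene',s['tcp_pos']))
plan([.6175,.102,.185],0)
E
```

```text
[ 0.56019744 -0.20634527  0.18734   ] [314.20938879 146.58159976]
shift [-0.0035 -0.3136  0.0021] rot [ 0.001  -0.0037 -0.195 ] dist 0.314
```

View pics/w5.png

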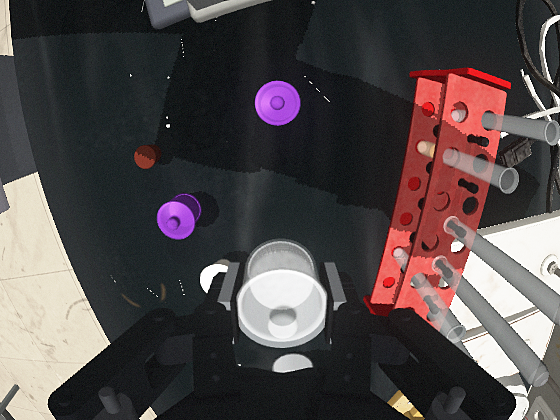

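View pics/s5.png

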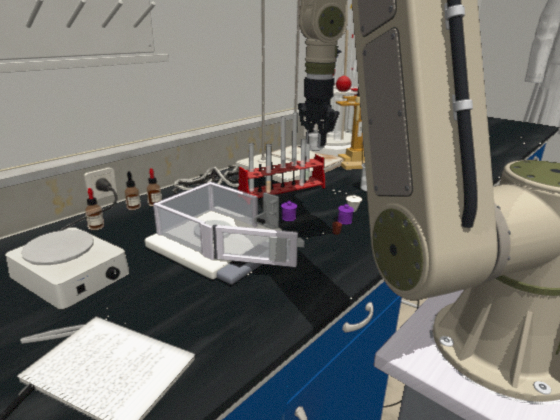

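>>> carry_out --plan '[{"x": -0.0005,"y": -0.04,"z": 0,"ax": 0,"ay": 0,"az": -0.02,"hand": 0.3},{"x": -0.001,"y": -0.08,"z": 0,"ax": 0,"ay": 0,"az": -0.05,"hand": 0.3},{"x": -0.0015,"y": -0.12,"z": 0,"ax": 0,"ay": 0,"az": -0.08,"hand": 0.3},{"x": -0.002,"y": -0.16,"z": 0,"ax": 0,"ay": 0,"az": -0.11,"hand": 0.3},{"x": -0.0025,"y": -0.2,"z": 0,"ax": 0,"ay": 0,"az": -0.14,"hand": 0.3},{"x": -0.003,"y": -0.24,"z": 0,"ax": 0,"ay": 0,"az": -0.17,"hand": 0.3},{"x": -0.0035,"y": -0.275,"z": 0,"ax": 0,"ay": 0,"az": -0.19,"hand": 0.3},{"x": -0.0035,"y": -0.3,"z": 0,"ax": 0,"ay": 0,"az": -0.195,"hand": 0.3},{"x": -0.0035,"y": -0.3136,"z": 0,"ax": 0,"ay": 0,"az": -0.195,"hand": 0.3},{"x": -0.0035,"y": -0.3136,"z": 0,"ax": 0,"ay": 0,"az": -0.195,"hand": 0.3},{"x": -0.0035,"y": -0.3136,"z": 0,"ax": 0,"ay": 0,"az": -0.195,"hand": 0.3}]'

```text
clock: 4.28
tcp_pos: [0.6167, 0.1021, 0.1854]
orientation: [0.001, 1.0, 0.001, 0.0]
wrist_force: [0.1, -0.1, -0.5]
finger_gap: 0.0371
```

```bash
python3 - <<'E'
from h import *
import pickle
m=viewer.camera_model('wrist');I=viewer.read_camera('wrist');pickle.dump(m,open('m6.pkl','wb'))
cv2.imwrite('pics/w6.png',I[:,:,::-1])
S=viewer.read_camera('top')
cv2.imwrite('pics/t6.png',S[:,:,::-1])
s=status.get_state(); t=s['tcp_pos'];print(t,s['finger_gap'])
for dz in (-.008,.028,.044): print(dz,proj('wrist',t+[0,0,dz],m))
print('pan',proj('wrist',[.6175,.102,.042],m))
print('knob',atz('wrist',283,317,t[2]+.0445,m)-t)
E
```

```text
[0.61701881 0.1006928  0.18617801] 0.03740279824327783
-0.008 [280.69922871 273.02204726]
0.028 [280.5632852  313.89326047]
0.044 [280.48620855 337.98418822]
pan [281.48701136 197.5513684 ]
knob [0.00094541 0.01091139 0.0445    ]
```

View pics/w6.png

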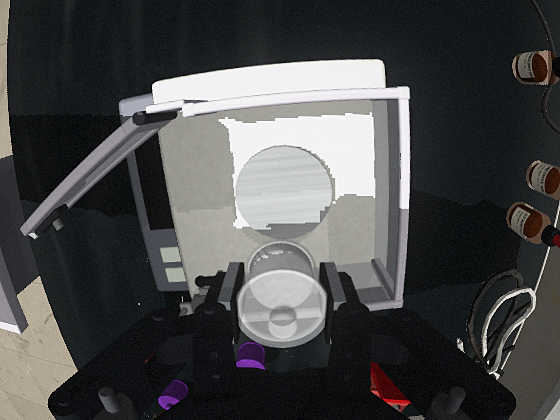

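View pics/t6.png

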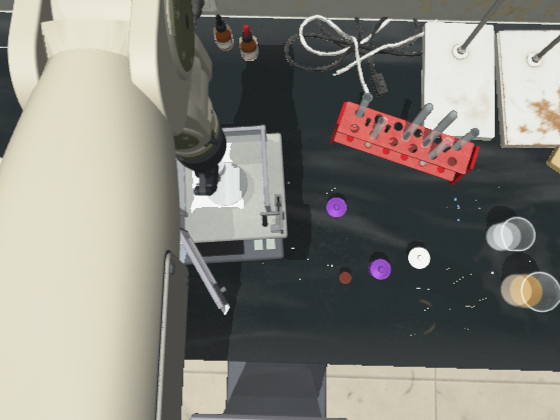

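```bash
python3 - <<'E'
from h import *
import pickle
m=pickle.load(open('m6.pkl','rb'))
a=cv2.imread('pics/w6.png')
t=np.array([.6169,.1012,.1858])
def draw(a,dy,z0,col):
    for h,r in ((0,.019),(.036,.019),(.052,.005)):
        th=np.linspace(0,2*np.pi,60)
        pts=np.array([proj('wrist',t+[r*np.cos(k),dy+r*np.sin(k),z0+h],m) for k in th])
        pts=((pts-[200,220])*5)
        cv2.polylines(a,[pts.astype(int).reshape(-1,1,2)],True,col,1)
z=cv2.resize(a[220:340,200:360],None,fx=5,fy=5,interpolation=cv2.INTER_CUBIC)
z2=z.copy()
draw(z,0,-.0076,(0,0,255)); draw(z,.006,-.0076,(0,255,0)); draw(z,0.004,-.014,(255,0,0))
cv2.imwrite('pics/w6z.png',z)
E
```

```text
(no output)
```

View pics/w6z.png

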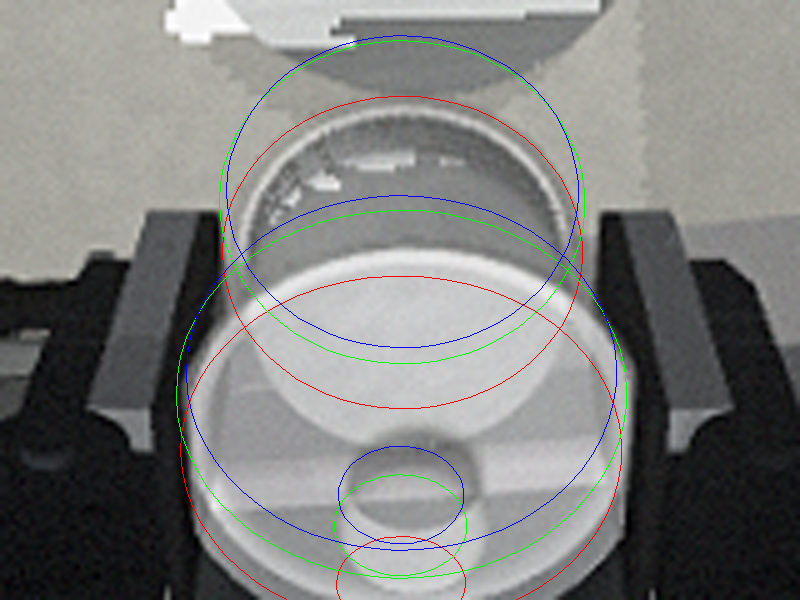

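```bash
python3 -c "
from h import *
plan([.6175,.1015,.055],0)"
```

```text
shift [ 0.0002 -0.0011  0.1312] rot [ 0.002  -0.0018 -0.0013] dist 0.131
```

>>> carry_out --plan '[{"x": 0,"y": -0.001,"z": 0.03,"ax": 0,"ay": 0,"az": 0,"hand": 0.3},{"x": 0,"y": -0.001,"z": 0.06,"ax": 0,"ay": 0,"az": 0,"hand": 0.3},{"x": 0,"y": -0.001,"z": 0.09,"ax": 0,"ay": 0,"az": 0,"hand": 0.3},{"x": 0,"y": -0.001,"z": 0.11,"ax": 0,"ay": 0,"az": 0,"hand": 0.3},{"x": 0,"y": -0.001,"z": 0.12,"ax": 0,"ay": 0,"az": 0,"hand": 0.3},{"x": 0,"y": -0.001,"z": 0.126,"ax": 0,"ay": 0,"az": 0,"hand": 0.3},{"x": 0,"y": -0.001,"z": 0.131,"ax": 0,"ay": 0,"az": 0,"hand": 0.3},{"x": 0,"y": -0.001,"z": 0.131,"ax": 0,"ay": 0,"az": 0,"hand": 0.3}]'

```text
clock: 5.05
tcp_pos: [0.6176, 0.1007, 0.0553]
orientation: [0.001, 1.0, -0.001, 0.001]
wrist_force: [0.1, -0.4, -0.3]
finger_gap: 0.0373
```

```bash
python3 - <<'E'
from h import *
I=viewer.read_camera('wrist');cv2.imwrite('pics/w7.png',I[:,:,::-1])
I=viewer.read_camera('scene');cv2.imwrite('pics/s7.png',cv2.resize(I[170:290,140:380,::-1],None,fx=3.3,fy=3.3,interpolation=cv2.INTER_CUBIC))
s=status.get_state();print(s['tcp_pos'],s['wrist_force'])
E
```

```text
[0.61827537 0.10114246 0.05648932] [ 0.55129962 -0.23574179 -0.67078273]
```

View pics/w7.png

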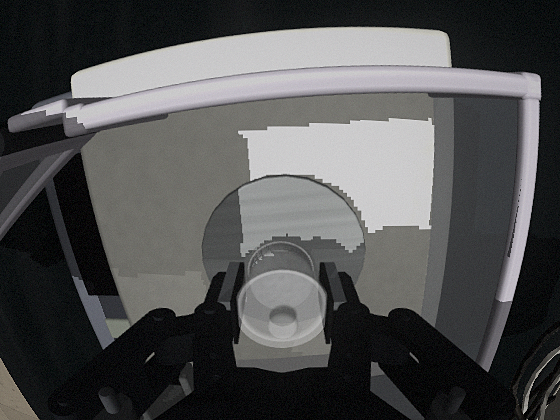

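View pics/s7.png

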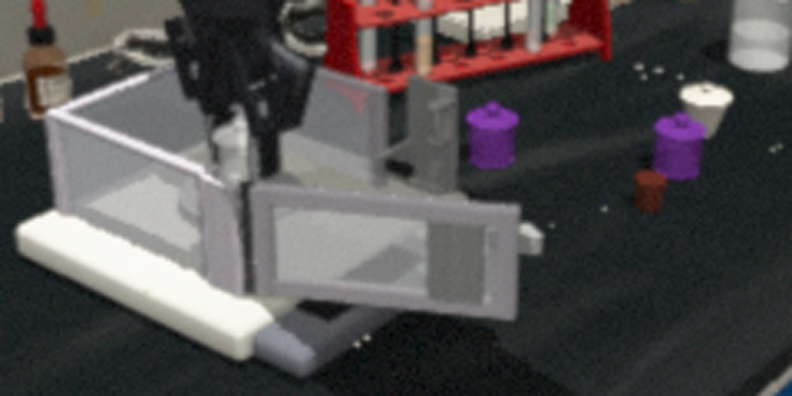

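```bash
python3 - <<'E'
from h import *
m=viewer.camera_model('wrist')
a=cv2.imread('pics/w7.png')
z=cv2.resize(a[160:360,180:390],None,fx=3.6,fy=3,interpolation=cv2.INTER_CUBIC)
def circ(c,r,col):
    pts=np.array([proj('wrist',np.array(c)+[r*np.cos(k),r*np.sin(k),0],m) for k in np.linspace(0,6.283,80)])
    pts=(pts-[180,160])*[3.6,3]
    cv2.polylines(z,[pts.astype(int).reshape(-1,1,2)],True,col,1)
circ([.6175,.102,.042],.045,(0,0,255))
t=np.array([.618,.101,.056])
circ(t+[0,0,-.0076],.019,(0,255,0)); circ(t+[0,0,-.0136],.019,(255,0,0))
cv2.imwrite('pics/w7z.png',z)
E
```

```text
(no output)
```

View pics/w7z.png

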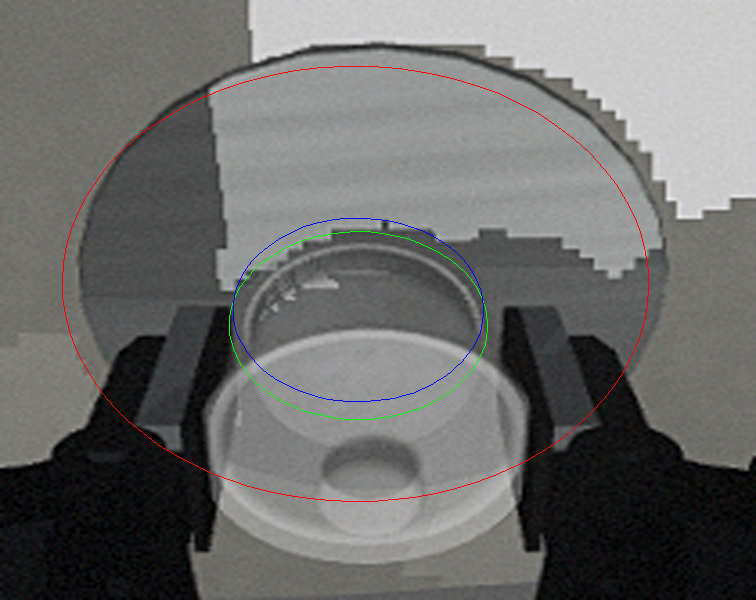

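>>> carry_out --plan '[{"x": 0.001,"y": -0.0035,"z": 0.001,"ax": 0,"ay": 0,"az": 0,"hand": 0.3},{"x": 0.001,"y": -0.0035,"z": 0.003,"ax": 0,"ay": 0,"az": 0,"hand": 0.3},{"x": 0.001,"y": -0.0035,"z": 0.005,"ax": 0,"ay": 0,"az": 0,"hand": 0.3},{"x": 0.001,"y": -0.0035,"z": 0.006,"ax": 0,"ay": 0,"az": 0,"hand": 0.3},{"x": 0.001,"y": -0.0035,"z": 0.006,"ax": 0,"ay": 0,"az": 0,"hand": 0.3}]'

```text
clock: 5.57
tcp_pos: [0.619, 0.1048, 0.0503]
orientation: [0.001, 1.0, -0.001, 0.002]
wrist_force: [0.2, -0.3, -0.7]
finger_gap: 0.0371
```

>>> carry_out --plan '[{"x": 0,"y": 0,"z": 0.001,"ax": 0,"ay": 0,"az": 0,"hand": 0.3},{"x": 0,"y": 0,"z": 0.002,"ax": 0,"ay": 0,"az": 0,"hand": 0.3},{"x": 0,"y": 0,"z": 0.003,"ax": 0,"ay": 0,"az": 0,"hand": 0.3},{"x": 0,"y": 0,"z": 0.003,"ax": 0,"ay": 0,"az": 0,"hand": 0.3}]'

```text
clock: 5.9
tcp_pos: [0.6192, 0.1047, 0.0496]
orientation: [0.001, 1.0, -0.001, 0.002]
wrist_force: [-5.4, -0.8, 13.4]
finger_gap: 0.0371
```

>>> carry_out --plan '[{"x": 0,"y": 0,"z": -0.001,"ax": 0,"ay": 0,"az": 0,"hand": 0.3},{"x": 0,"y": 0,"z": -0.001,"ax": 0,"ay": 0,"az": 0,"hand": 0.5},{"x": 0,"y": 0,"z": -0.001,"ax": 0,"ay": 0,"az": 0,"hand": 0.7},{"x": 0,"y": 0,"z": -0.001,"ax": 0,"ay": 0,"az": 0,"hand": 0.7},{"x": 0,"y": 0,"z": -0.001,"ax": 0,"ay": 0,"az": 0,"hand": 0.7},{"x": 0,"y": 0,"z": -0.001,"ax": 0,"ay": 0,"az": 0,"hand": 0.7}]'

```text
clock: 6.4
tcp_pos: [0.6189, 0.1047, 0.0501]
orientation: [0.001, 1.0, -0.001, 0.002]
wrist_force: [-0.2, 0.1, -1.2]
finger_gap: 0.0594
```

```bash
python3 - <<'E'
from h import *
I=viewer.read_camera('wrist');cv2.imwrite('pics/w8.png',I[:,:,::-1])
s=status.get_state();print(s['tcp_pos'],s['wrist_force'],s['finger_gap'])
E
```

```text
[0.61897463 0.1047421  0.05018504] [-1.23862824  0.58168848  0.5018892 ] 0.05968656821932277
```

View pics/w8.png

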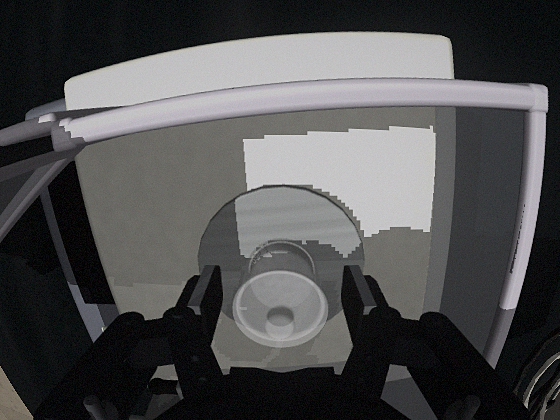

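>>> carry_out --plan '[{"x": 0,"y": 0,"z": -0.01,"ax": 0,"ay": 0,"az": 0,"hand": 0.7},{"x": 0,"y": 0,"z": -0.03,"ax": 0,"ay": 0,"az": 0,"hand": 0.7},{"x": 0,"y": 0,"z": -0.06,"ax": 0,"ay": 0,"az": 0,"hand": 0.7},{"x": 0,"y": 0,"z": -0.09,"ax": 0,"ay": 0,"az": 0,"hand": 0.7},{"x": 0,"y": 0,"z": -0.12,"ax": 0,"ay": 0,"az": 0,"hand": 0.7},{"x": 0,"y": 0,"z": -0.15,"ax": 0,"ay": 0,"az": 0,"hand": 0.7},{"x": 0,"y": 0,"z": -0.15,"ax": 0,"ay": 0,"az": 0,"hand": 0.7}]'

```text
clock: 7.03
tcp_pos: [0.6215, 0.1053, 0.2082]
orientation: [0.001, 1.0, -0.001, 0.008]
wrist_force: [0.8, 1.0, 0.7]
finger_gap: 0.0599
```

```bash
python3 - <<'E'
from h import *
import pickle
m=viewer.camera_model('wrist')
I=viewer.read_camera('wrist');cv2.imwrite('pics/w9.png',I[:,:,::-1]);pickle.dump(m,open('m9.pkl','wb'))
s=status.get_state();print(s['tcp_pos'],s['wrist_force'],s['finger_gap'],s['joint_pos'])
E
```

```text
[0.62073879 0.10522481 0.20527628] [ 0.26551306  0.01397043 -1.06592305] 0.05964344565989931 [ 0.04165041  0.41777729  0.13427598  1.27480045 -0.00237507  1.61380397]
```

View pics/w9.png

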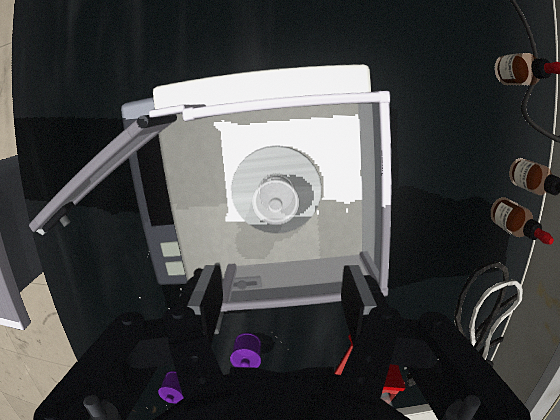

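```bash
cat >> h.py <<'E'
PAN=np.array([.6180,.1035]); YB=.09
def door(th,off,z=.055,r=.13):
    c,s=np.cos(YB),np.sin(YB); H=PAN+np.array([[c,-s],[s,c]])@[-.095,.085]
    a=YB-np.pi/2-th; d=np.array([np.cos(a),np.sin(a)]); n=np.array([d[1],-d[0]])
    p=H+r*d+(.007+.011+off)*n
    return [p[0],p[1],z], YB-th+np.pi/2
E
python3 - <<'E'
from h import *
for t in (1.1,1.06,.5,0): print(t,door(t,0))
p,y=door(1.06,.035,.205); print(p,y); plan(p,y)
p,y=door(1.06,.035,.055); plan(p,y)
m=viewer.camera_model('wrist')
# door free top corners predicted for th
for t in (.95,1.0,1.06,1.12):
  q,_=door(t,-.018,.112,.168); print(t,proj('wrist',q,m),proj('top',q))
E
```

```text
1.1 ([np.float64(0.39608318089694927), np.float64(0.1257185995566665), 0.055], 0.5607963267948965)
1.06 ([np.float64(0.3983342793871448), np.float64(0.12097652392145447), 0.055], 0.6007963267948965)
0.5 ([np.float64(0.4474174262333558), np.float64(0.0675667810697694), 0.055], 1.1607963267948964)
0 ([np.float64(0.5095018758835552), np.float64(0.04852585095508502), 0.055], 1.6607963267948966)
[np.float64(0.37854879579653233), np.float64(0.14984752388830022), 0.205] 0.6007963267948965
shift [-0.2422 -0.0443 -0.0029] rot [ 0.0056 -0.0116 -0.6022] dist 0.246
shift [-0.2441 -0.0446  0.1471] rot [ 0.0056 -0.0116 -0.6022] dist 0.288
0.95 [ 43.4938878  250.28301722] [232.54993582 300.17297631]
1.0 [ 38.2012456  244.04745104] [228.84707728 303.05524126]
1.06 [ 32.19806002 236.25545792] [224.22004464 306.26801838]
1.12 [ 26.5879492  228.14260559] [219.40911066 309.20020757]
```

>>> carry_out --plan '[{"x": -0.035,"y": -0.006,"z": 0,"ax": 0,"ay": 0,"az": -0.09,"hand": 0.0},{"x": -0.07,"y": -0.013,"z": 0,"ax": 0,"ay": 0,"az": -0.18,"hand": 0.0},{"x": -0.105,"y": -0.019,"z": 0,"ax": 0,"ay": 0,"az": -0.27,"hand": 0.0},{"x": -0.14,"y": -0.026,"z": 0,"ax": 0,"ay": 0,"az": -0.36,"hand": 0.0},{"x": -0.175,"y": -0.032,"z": 0,"ax": 0,"ay": 0,"az": -0.45,"hand": 0.0},{"x": -0.21,"y": -0.038,"z": 0,"ax": 0.003,"ay": -0.006,"az": -0.54,"hand": 0.0},{"x": -0.242,"y": -0.044,"z": 0,"ax": 0.0056,"ay": -0.0116,"az": -0.602,"hand": 0.0},{"x": -0.242,"y": -0.044,"z": 0,"ax": 0.0056,"ay": -0.0116,"az": -0.602,"hand": 0.0},{"x": -0.242,"y": -0.044,"z": 0.01,"ax": 0.0056,"ay": -0.0116,"az": -0.602,"hand": 0.0}]' --squeeze 40

```text
clock: 7.83
tcp_pos: [0.3779, 0.15, 0.1933]
orientation: [0.0, 0.955, 0.296, 0.001]
wrist_force: [0.8, 0.6, 0.6]
finger_gap: -0.0001
```

```bash
python3 - <<'E'
from h import *
m=viewer.camera_model('wrist')
I=viewer.read_camera('wrist');cv2.imwrite('pics/w10.png',I[:,:,::-1])
s=status.get_state();print(s['tcp_pos'],s['wrist_force'],s['finger_gap'],s['joint_pos'])
p,y=door(1.06,.035,.055); plan(p,y)
E
```

```text
[0.37772254 0.14960769 0.19082673] [-1.29012709 -0.91712751 -1.30189466] -7.516213319065047e-05 [ 1.78938775e-01  6.11888557e-03 -4.23864779e-01  1.14139050e+00
 -3.38818303e-05  1.14857731e+00]
shift [0.0009 0.0003 0.1358] rot [-0.0002  0.0005  0.0004] dist 0.136
```

View pics/w10.png

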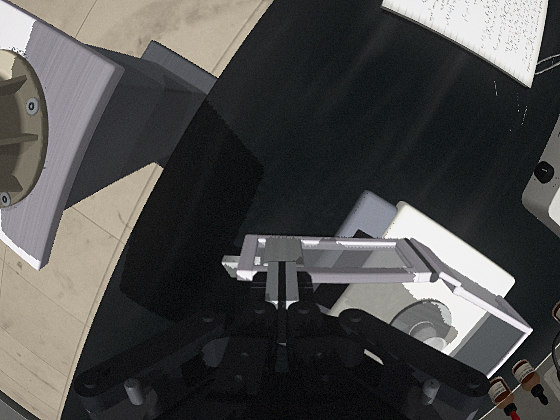

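```bash
python3 - <<'E'
from h import *
s=status.get_state();m=viewer.camera_model('wrist')
print('tip',proj('wrist',s['tcp_pos'],m),'cam',m['T'][:3,3],'tcp',s['tcp_pos'])
q=s['orientation'];A=R.from_quat([q[1],q[2],q[3],q[0]]);print(A.as_matrix().round(2))
for r in (.113,.13,.147,.168,0): print(r,proj('wrist',door(1.06,-.011,.1,r)[0],m))
E
```

```text
tip [279.57431113 276.67933855] cam [0.3317141  0.21867465 0.33354996] tcp [0.37772254 0.14960769 0.19082673]
[[ 0.82  0.57 -0.  ]
 [ 0.57 -0.82 -0.  ]
 [-0.   -0.   -1.  ]]
0.113 [302.19565321 269.7153634 ]
0.13 [281.40234523 269.79330032]
0.147 [260.61175554 269.71459171]
0.168 [235.18180366 269.4049422 ]
0 [429.5824975  265.76219549]
```

>>> carry_out --plan '[{"x": 0.001,"y": -0.003,"z": 0.03,"ax": 0,"ay": 0,"az": 0,"hand": 0.0},{"x": 0.001,"y": -0.003,"z": 0.06,"ax": 0,"ay": 0,"az": 0,"hand": 0.0},{"x": 0.001,"y": -0.003,"z": 0.09,"ax": 0,"ay": 0,"az": 0,"hand": 0.0},{"x": 0.001,"y": -0.003,"z": 0.115,"ax": 0,"ay": 0,"az": 0,"hand": 0.0},{"x": 0.001,"y": -0.003,"z": 0.13,"ax": 0,"ay": 0,"az": 0,"hand": 0.0},{"x": 0.001,"y": -0.003,"z": 0.136,"ax": 0,"ay": 0,"az": 0,"hand": 0.0},{"x": 0.001,"y": -0.003,"z": 0.136,"ax": 0,"ay": 0,"az": 0,"hand": 0.0}]'

```text
clock: 8.47
tcp_pos: [0.3756, 0.1522, 0.0534]
orientation: [-0.0, 0.955, 0.296, -0.002]
wrist_force: [0.2, -0.4, -0.3]
finger_gap: -0.0002
```

```bash
python3 - <<'E'
from h import *
I=viewer.read_camera('wrist');cv2.imwrite('pics/w11.png',I[:,:,::-1])
I=viewer.read_camera('scene');cv2.imwrite('pics/s11.png',cv2.resize(I[170:290,140:380,::-1],None,fx=3.3,fy=3.3,interpolation=cv2.INTER_CUBIC))
s=status.get_state();print(s['tcp_pos'],s['wrist_force'])
for t in (1.06,1.0,.9,.8,.7,.6,.5,.4,.3):
    plan(*door(t,0,.055))
E
```

```text
[0.37737274 0.15263174 0.05531123] [-0.31696664  0.4961531   0.44718356]
shift [-0.0006  0.038   0.0003] rot [-0.0001  0.0003  0.    ] dist 0.038
shift [-0.0014  0.0458  0.0003] rot [-0.0001  0.0003 -0.06  ] dist 0.046
shift [-0.0018  0.0589  0.0003] rot [-1.0e-04  3.0e-04 -1.6e-01] dist 0.059
shift [-0.0009  0.072   0.0003] rot [-1.0e-04  3.0e-04 -2.6e-01] dist 0.072
shift [0.0014 0.0849 0.0003] rot [-2.0e-04  3.0e-04 -3.6e-01] dist 0.085
shift [0.0049 0.0975 0.0003] rot [-2.0e-04  3.0e-04 -4.6e-01] dist 0.098
shift [0.0097 0.1098 0.0003] rot [-2.0e-04  3.0e-04 -5.6e-01] dist 0.11
shift [0.0157 0.1214 0.0003] rot [-2.0e-04  3.0e-04 -6.6e-01] dist 0.122
shift [0.0228 0.1325 0.0003] rot [-2.0e-04  3.0e-04 -7.6e-01] dist 0.134
```

View pics/w11.png

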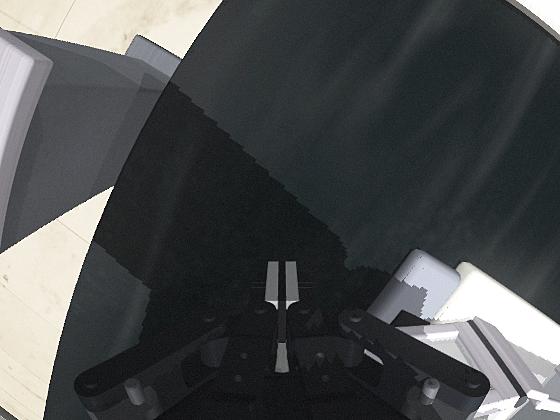

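View pics/s11.png

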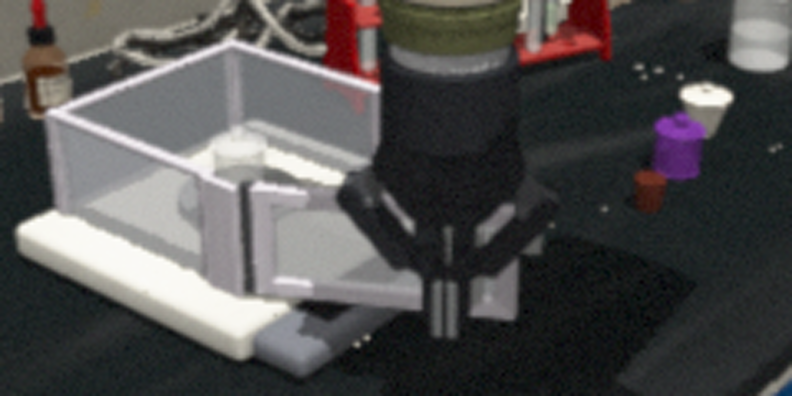

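>>> carry_out --plan '[{"x": 0,"y": 0.01,"z": -0.006,"ax": 0,"ay": 0,"az": 0,"hand": 0.0},{"x": 0,"y": 0.02,"z": -0.012,"ax": 0,"ay": 0,"az": 0,"hand": 0.0},{"x": 0,"y": 0.028,"z": -0.012,"ax": 0,"ay": 0,"az": 0,"hand": 0.0},{"x": 0,"y": 0.032,"z": -0.012,"ax": 0,"ay": 0,"az": 0,"hand": 0.0},{"x": -0.001,"y": 0.036,"z": -0.012,"ax": 0,"ay": 0,"az": 0,"hand": 0.0},{"x": -0.001,"y": 0.04,"z": -0.012,"ax": 0,"ay": 0,"az": -0.015,"hand": 0.0},{"x": -0.001,"y": 0.043,"z": -0.012,"ax": 0,"ay": 0,"az": -0.035,"hand": 0.0},{"x": -0.001,"y": 0.046,"z": -0.012,"ax": 0,"ay": 0,"az": -0.06,"hand": 0.0},{"x": -0.002,"y": 0.049,"z": -0.012,"ax": 0,"ay": 0,"az": -0.085,"hand": 0.0},{"x": -0.002,"y": 0.052,"z": -0.012,"ax": 0,"ay": 0,"az": -0.11,"hand": 0.0},{"x": -0.002,"y": 0.056,"z": -0.012,"ax": 0,"ay": 0,"az": -0.135,"hand": 0.0},{"x": -0.002,"y": 0.059,"z": -0.012,"ax": 0,"ay": 0,"az": -0.16,"hand": 0.0}]'

```text
clock: 9.57
tcp_pos: [0.4087, 0.1025, 0.067]
orientation: [-0.0, 0.928, 0.372, -0.001]
wrist_force: [0.3, 1.2, -0.2]
finger_gap: 0.0001
```

```bash
python3 - <<'E'
from h import *
I=viewer.read_camera('wrist');cv2.imwrite('pics/w12.png',I[:,:,::-1])
I=viewer.read_camera('top');cv2.imwrite('pics/t12.png',cv2.resize(I[110:320,150:310,::-1],None,fx=2.8,fy=2.8,interpolation=cv2.INTER_CUBIC))
s=status.get_state();print(s['tcp_pos'],s['wrist_force'])
for t in (.8,.7,.6,.5,.4,.3):
    plan(*door(t,0,.067))
E
```

```text
[0.40906179 0.10241275 0.06709856] [-0.32024517  0.49587605 -0.70531778]
shift [-0.0006  0.0127  0.0001] rot [-0.0004  0.0007 -0.0999] dist 0.013
shift [-0.0005  0.0258  0.0001] rot [-0.0004  0.0007 -0.1999] dist 0.026
shift [0.001  0.0389 0.0001] rot [-0.0005  0.0007 -0.2999] dist 0.039
shift [0.0038 0.0517 0.0001] rot [-0.0005  0.0007 -0.3999] dist 0.052
shift [0.0078 0.0642 0.0001] rot [-0.0005  0.0006 -0.4999] dist 0.065
shift [0.013  0.0762 0.0001] rot [-0.0006  0.0006 -0.5999] dist 0.077
```

View pics/w12.png

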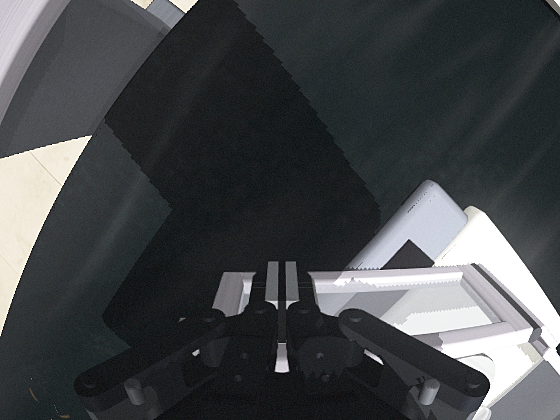

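View pics/t12.png

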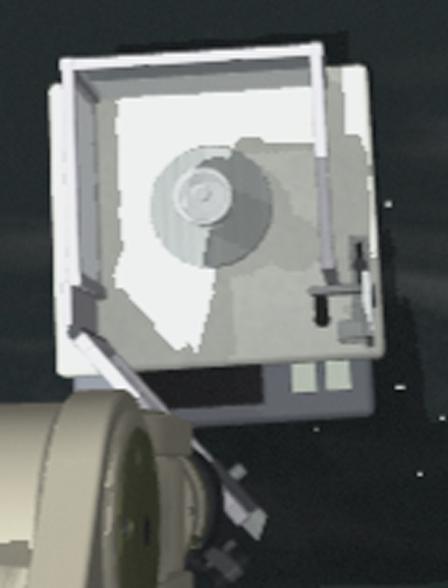

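>>> carry_out --plan '[{"x": -0.0003,"y": 0.004,"z": 0,"ax": 0,"ay": 0,"az": -0.033,"hand": 0.0},{"x": -0.0005,"y": 0.0085,"z": 0,"ax": 0,"ay": 0,"az": -0.067,"hand": 0.0},{"x": -0.0006,"y": 0.0127,"z": 0,"ax": 0,"ay": 0,"az": -0.1,"hand": 0.0},{"x": -0.0006,"y": 0.017,"z": 0,"ax": 0,"ay": 0,"az": -0.133,"hand": 0.0},{"x": -0.0006,"y": 0.0214,"z": 0,"ax": 0,"ay": 0,"az": -0.167,"hand": 0.0},{"x": -0.0005,"y": 0.0258,"z": 0,"ax": 0,"ay": 0,"az": -0.2,"hand": 0.0},{"x": 0,"y": 0.0302,"z": 0,"ax": 0,"ay": 0,"az": -0.233,"hand": 0.0},{"x": 0.0005,"y": 0.0345,"z": 0,"ax": 0,"ay": 0,"az": -0.267,"hand": 0.0},{"x": 0.001,"y": 0.0389,"z": 0,"ax": 0,"ay": 0,"az": -0.3,"hand": 0.0},{"x": 0.002,"y": 0.0432,"z": 0,"ax": 0,"ay": 0,"az": -0.333,"hand": 0.0},{"x": 0.003,"y": 0.0475,"z": 0,"ax": 0,"ay": 0,"az": -0.367,"hand": 0.0},{"x": 0.0038,"y": 0.0517,"z": 0,"ax": 0,"ay": 0,"az": -0.4,"hand": 0.0}]'

```text
clock: 10.67
tcp_pos: [0.4472, 0.0676, 0.0668]
orientation: [-0.0, 0.836, 0.549, -0.001]
wrist_force: [-0.2, 0.1, -0.1]
finger_gap: -0.0001
```

```bash
python3 - <<'E'
from h import *
s=status.get_state();print(s['tcp_pos'],s['wrist_force'],s['clock'])
print('bottle knob (top)',atz('top',222.5,179,.094))
for t in (.45,.4,.35,.3,.25,.2,.15):
    plan(*door(t,0,.067))
E
```

```text
[0.44716373 0.06758277 0.0668383 ] [-0.22491631  0.05675987 -0.11821447] 10.6667
bottle knob (top) [0.61567083 0.10094501 0.094     ]
shift [-0.0007  0.0068 -0.0002] rot [-0.0015  0.0007 -0.0485] dist 0.007
shift [-0.0011  0.0133 -0.0002] rot [-0.0015  0.0007 -0.0985] dist 0.013
shift [-0.0012  0.0199 -0.0002] rot [-0.0015  0.0006 -0.1485] dist 0.02
shift [-0.0009  0.0264 -0.0002] rot [-0.0015  0.0006 -0.1985] dist 0.026
shift [-0.0004  0.033  -0.0002] rot [-0.0015  0.0005 -0.2485] dist 0.033
shift [ 0.0005  0.0395 -0.0002] rot [-0.0015  0.0005 -0.2985] dist 0.039
shift [ 0.0017  0.0459 -0.0002] rot [-0.0016  0.0005 -0.3485] dist 0.046
```

>>> carry_out --plan '[{"x": -0.0003,"y": 0.0034,"z": 0,"ax": 0,"ay": 0,"az": -0.025,"hand": 0.0},{"x": -0.0007,"y": 0.0068,"z": 0,"ax": 0,"ay": 0,"az": -0.049,"hand": 0.0},{"x": -0.0009,"y": 0.01,"z": 0,"ax": 0,"ay": 0,"az": -0.074,"hand": 0.0},{"x": -0.0011,"y": 0.0133,"z": 0,"ax": 0,"ay": 0,"az": -0.099,"hand": 0.0},{"x": -0.0012,"y": 0.0166,"z": 0,"ax": 0,"ay": 0,"az": -0.124,"hand": 0.0},{"x": -0.0012,"y": 0.0199,"z": 0,"ax": 0,"ay": 0,"az": -0.149,"hand": 0.0},{"x": -0.001,"y": 0.0232,"z": 0,"ax": 0,"ay": 0,"az": -0.174,"hand": 0.0},{"x": -0.0009,"y": 0.0264,"z": 0,"ax": 0,"ay": 0,"az": -0.199,"hand": 0.0},{"x": -0.0007,"y": 0.0297,"z": 0,"ax": 0,"ay": 0,"az": -0.224,"hand": 0.0},{"x": -0.0004,"y": 0.033,"z": 0,"ax": 0,"ay": 0,"az": -0.249,"hand": 0.0},{"x": 0,"y": 0.0363,"z": 0,"ax": 0,"ay": 0,"az": -0.274,"hand": 0.0},{"x": 0.0005,"y": 0.0395,"z": 0,"ax": 0,"ay": 0,"az": -0.299,"hand": 0.0}]'

```text
clock: 11.67
tcp_pos: [0.4832, 0.0524, 0.0665]
orientation: [-0.001, 0.744, 0.668, -0.001]
wrist_force: [-0.3, -0.2, -0.2]
finger_gap: 0.0002
```

```bash
python3 - <<'E'
from h import *
s=status.get_state();print(s['tcp_pos'],s['wrist_force'],s['clock'])
I=viewer.read_camera('top');cv2.imwrite('pics/t13.png',cv2.resize(I[110:320,150:310,::-1],None,fx=2.8,fy=2.8,interpolation=cv2.INTER_CUBIC))
I=viewer.read_camera('wrist');cv2.imwrite('pics/w13.png',I[:,:,::-1])
for t in (.18,.15,.12,.1,.08,.06,.04,.02,0,-.03,-.06,-.09):
    plan(*door(t,0,.067))
E
```

```text
[0.48322724 0.05235968 0.06650011] [-0.33752884 -0.24745375 -0.23523522] 11.6667
shift [-0.0003  0.0024 -0.0004] rot [-0.0017  0.0002 -0.0198] dist 0.002
shift [-0.0007  0.0063 -0.0004] rot [-0.0017  0.0002 -0.0498] dist 0.006
shift [-0.001   0.0102 -0.0004] rot [-0.0017  0.0002 -0.0798] dist 0.01
shift [-0.0011  0.0128 -0.0004] rot [-0.0017  0.0001 -0.0998] dist 0.013
shift [-0.0011  0.0155 -0.0004] rot [-1.700e-03  1.000e-04 -1.198e-01] dist 0.015
shift [-0.0012  0.0181 -0.0004] rot [-1.700e-03  1.000e-04 -1.398e-01] dist 0.018
shift [-0.0011  0.0207 -0.0004] rot [-1.700e-03  1.000e-04 -1.598e-01] dist 0.021
shift [-0.0011  0.0233 -0.0004] rot [-1.700e-03  1.000e-04 -1.798e-01] dist 0.023
shift [-0.0009  0.0259 -0.0004] rot [-1.700e-03  1.000e-04 -1.998e-01] dist 0.026
shift [-0.0006  0.0299 -0.0004] rot [-0.0017  0.     -0.2298] dist 0.03
shift [-0.0002  0.0338 -0.0004] rot [-0.0017  0.     -0.2598] dist 0.034
shift [ 0.0003  0.0377 -0.0004] rot [-0.0017 -0.     -0.2898] dist 0.038
```

View pics/t13.png

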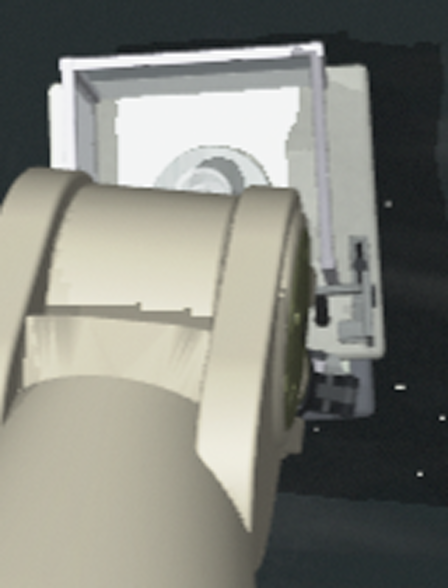

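View pics/w13.png

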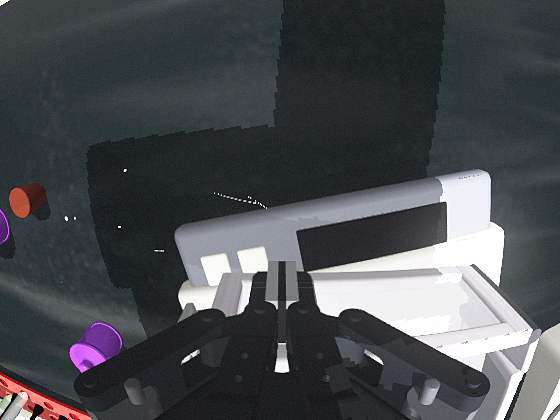

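>>> carry_out --plan '[{"x": -0.0003,"y": 0.002,"z": 0,"ax": 0,"ay": 0,"az": -0.016,"hand": 0.0},{"x": -0.0005,"y": 0.004,"z": 0,"ax": 0,"ay": 0,"az": -0.032,"hand": 0.0},{"x": -0.0007,"y": 0.006,"z": 0,"ax": 0,"ay": 0,"az": -0.048,"hand": 0.0},{"x": -0.0008,"y": 0.0075,"z": 0,"ax": 0,"ay": 0,"az": -0.06,"hand": 0.0},{"x": -0.001,"y": 0.009,"z": 0,"ax": 0,"ay": 0,"az": -0.07,"hand": 0.0},{"x": -0.001,"y": 0.0102,"z": 0,"ax": 0,"ay": 0,"az": -0.08,"hand": 0.0}]'

```text
clock: 12.27
tcp_pos: [0.494, 0.0501, 0.0666]
orientation: [-0.001, 0.717, 0.697, -0.001]
wrist_force: [-1.1, -0.9, 0.2]
finger_gap: 0.0001
```

>>> carry_out --plan '[{"x": 0,"y": 0.001,"z": 0,"ax": 0,"ay": 0,"az": -0.008,"hand": 0.0},{"x": 0,"y": 0.002,"z": 0,"ax": 0,"ay": 0,"az": -0.016,"hand": 0.0},{"x": 0,"y": 0.003,"z": 0,"ax": 0,"ay": 0,"az": -0.024,"hand": 0.0},{"x": 0,"y": 0.004,"z": 0,"ax": 0,"ay": 0,"az": -0.032,"hand": 0.0}]'

```text
clock: 12.6
tcp_pos: [0.4979, 0.05, 0.0666]
orientation: [-0.001, 0.706, 0.708, -0.001]
wrist_force: [-3.3, -0.4, 0.9]
finger_gap: 0.0001
```

>>> carry_out --plan '[{"x": 0,"y": 0.001,"z": 0,"ax": 0,"ay": 0,"az": -0.008,"hand": 0.0},{"x": 0,"y": 0.002,"z": 0,"ax": 0,"ay": 0,"az": -0.016,"hand": 0.0},{"x": 0,"y": 0.002,"z": 0,"ax": 0,"ay": 0,"az": -0.016,"hand": 0.0}]'

```text
clock: 12.85
tcp_pos: [0.4987, 0.05, 0.0662]
orientation: [-0.001, 0.7, 0.714, -0.002]
wrist_force: [-4.3, -0.5, 2.0]
finger_gap: -0.0004
```

>>> carry_out --plan '[{"x": 0,"y": 0.0015,"z": 0,"ax": 0,"ay": 0,"az": 0,"hand": 0.0},{"x": 0,"y": 0.0022,"z": 0,"ax": 0,"ay": 0,"az": 0,"hand": 0.0},{"x": 0,"y": 0.003,"z": 0,"ax": 0,"ay": 0,"az": 0,"hand": 0.0},{"x": 0,"y": 0.003,"z": 0,"ax": 0,"ay": 0,"az": 0,"hand": 0.0}]'

```text
clock: 13.18
tcp_pos: [0.5003, 0.0501, 0.0658]
orientation: [-0.002, 0.7, 0.714, -0.003]
wrist_force: [-5.3, -0.6, 2.0]
finger_gap: 0.0002
```

>>> carry_out --plan '[{"x": 0,"y": 0.0018,"z": 0,"ax": 0,"ay": 0,"az": 0,"hand": 0.0},{"x": 0,"y": 0.0025,"z": 0,"ax": 0,"ay": 0,"az": 0,"hand": 0.0},{"x": 0,"y": 0.0032,"z": 0,"ax": 0,"ay": 0,"az": 0,"hand": 0.0},{"x": 0,"y": 0.0036,"z": 0,"ax": 0,"ay": 0,"az": 0,"hand": 0.0},{"x": 0,"y": 0.0036,"z": 0,"ax": 0,"ay": 0,"az": 0,"hand": 0.0}]'

```text
clock: 13.6
tcp_pos: [0.5016, 0.0502, 0.0653]
orientation: [-0.004, 0.7, 0.714, -0.004]
wrist_force: [-8.2, -0.6, 3.4]
finger_gap: -0.0001
```

>>> carry_out --plan '[{"x": 0,"y": 0.0025,"z": 0,"ax": 0.003,"ay": 0,"az": 0,"hand": 0.0},{"x": 0,"y": 0.0032,"z": 0,"ax": 0.003,"ay": 0,"az": 0,"hand": 0.0},{"x": 0,"y": 0.004,"z": 0,"ax": 0.003,"ay": 0,"az": 0,"hand": 0.0},{"x": 0,"y": 0.0044,"z": 0,"ax": 0.003,"ay": 0,"az": 0,"hand": 0.0},{"x": 0,"y": 0.0044,"z": 0,"ax": 0.003,"ay": 0,"az": 0,"hand": 0.0}]'

```text
clock: 14.02
tcp_pos: [0.5053, 0.0506, 0.0648]
orientation: [-0.006, 0.7, 0.715, -0.006]
wrist_force: [-4.1, 0.3, -1.7]
finger_gap: -0.0
```

>>> carry_out --plan '[{"x": 0,"y": 0.0012,"z": -0.001,"ax": 0.003,"ay": 0,"az": 0,"hand": 0.0},{"x": 0,"y": 0.002,"z": -0.001,"ax": 0.006,"ay": 0,"az": 0,"hand": 0.0},{"x": 0,"y": 0.0028,"z": -0.001,"ax": 0.009,"ay": 0,"az": 0,"hand": 0.0},{"x": 0,"y": 0.003,"z": -0.001,"ax": 0.009,"ay": 0,"az": 0,"hand": 0.0}]'

```text
clock: 14.35
tcp_pos: [0.5061, 0.0506, 0.0652]
orientation: [-0.01, 0.699, 0.714, -0.01]
wrist_force: [-8.1, -0.7, 3.2]
finger_gap: -0.0001
```

>>> carry_out --plan '[{"x": 0,"y": 0.0025,"z": 0,"ax": -0.005,"ay": 0,"az": 0,"hand": 0.0},{"x": 0,"y": 0.0032,"z": 0,"ax": -0.005,"ay": 0,"az": 0,"hand": 0.0},{"x": 0,"y": 0.0038,"z": 0,"ax": -0.005,"ay": 0,"az": 0,"hand": 0.0},{"x": 0,"y": 0.0044,"z": 0,"ax": -0.005,"ay": 0,"az": 0,"hand": 0.0},{"x": 0,"y": 0.0044,"z": 0,"ax": -0.005,"ay": 0,"az": 0,"hand": 0.0}]'

```text
clock: 14.77
tcp_pos: [0.5069, 0.0507, 0.0646]
orientation: [-0.011, 0.699, 0.715, -0.011]
wrist_force: [-13.5, -1.3, 5.9]
finger_gap: 0.0001
```

```bash
python3 - <<'E'
from h import *
s=status.get_state();print(s['tcp_pos'],s['wrist_force'],s['ft_torque'],s['clock'])
I=viewer.read_camera('top');cv2.imwrite('pics/t14.png',cv2.resize(I[180:250,210:310,::-1],None,fx=7,fy=7,interpolation=cv2.INTER_CUBIC))
I=viewer.read_camera('scene');cv2.imwrite('pics/s14.png',cv2.resize(I[170:290,140:380,::-1],None,fx=3.3,fy=3.3,interpolation=cv2.INTER_CUBIC))
plan(*door(0,0,.067))
E
```

```text
[0.50690164 0.05074705 0.06460912] [-13.45656261  -1.30366696   5.88346672] [-0.11156673  2.04768311  0.16363048] 14.7667
shift [-0.0023  0.0025 -0.0025] rot [-0.0314 -0.0012 -0.0684] dist 0.004
```

View pics/t14.png

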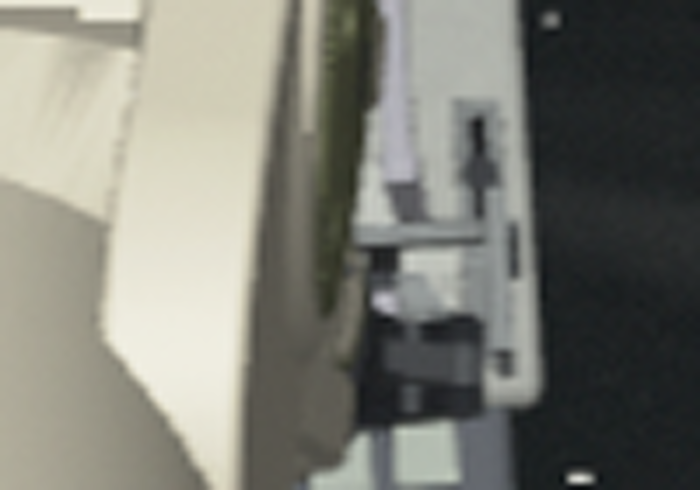

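View pics/s14.png

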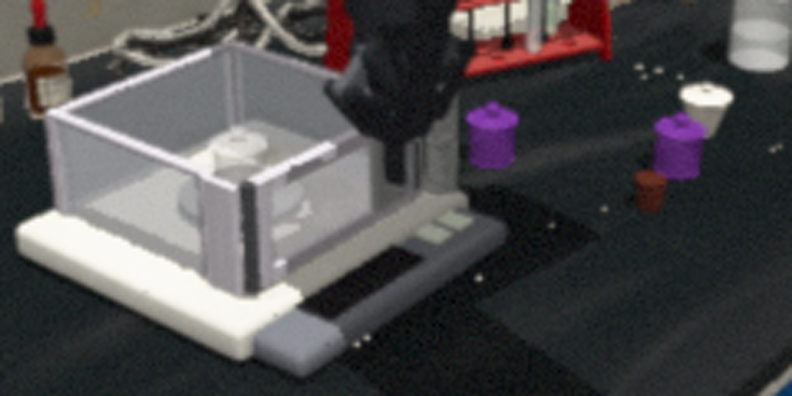

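>>> carry_out --plan '[{"x": 0,"y": 0.0035,"z": 0,"ax": 0,"ay": 0,"az": 0,"hand": 0.0},{"x": 0,"y": 0.0042,"z": 0,"ax": 0,"ay": 0,"az": 0,"hand": 0.0},{"x": 0,"y": 0.0048,"z": 0,"ax": 0,"ay": 0,"az": 0,"hand": 0.0},{"x": 0,"y": 0.0052,"z": 0,"ax": 0,"ay": 0,"az": 0,"hand": 0.0},{"x": 0,"y": 0.0052,"z": 0,"ax": 0,"ay": 0,"az": 0,"hand": 0.0}]'

```text
clock: 15.28
tcp_pos: [0.5072, 0.0509, 0.0642]
orientation: [-0.014, 0.699, 0.715, -0.014]
wrist_force: [-17.1, -1.8, 10.1]
finger_gap: -0.0001
```

>>> carry_out --plan '[{"x": 0,"y": 0.002,"z": 0,"ax": 0,"ay": 0,"az": 0,"hand": 0.0},{"x": 0,"y": -0.001,"z": 0,"ax": 0,"ay": 0,"az": 0,"hand": 0.0},{"x": 0,"y": -0.004,"z": 0,"ax": 0,"ay": 0,"az": 0,"hand": 0.0},{"x": 0,"y": -0.01,"z": 0,"ax": 0,"ay": 0,"az": 0,"hand": 0.0},{"x": 0,"y": -0.02,"z": 0,"ax": 0,"ay": 0,"az": 0,"hand": 0.0},{"x": 0,"y": -0.035,"z": 0,"ax": 0,"ay": 0,"az": 0,"hand": 0.0},{"x": 0,"y": -0.035,"z": 0,"ax": 0,"ay": 0,"az": 0,"hand": 0.0}]'

```text
clock: 15.87
tcp_pos: [0.4694, 0.0503, 0.0655]
orientation: [-0.015, 0.699, 0.715, -0.015]
wrist_force: [-0.6, 0.6, -1.2]
finger_gap: 0.0003
```

```bash
python3 - <<'E'
from h import *
import pickle
s=status.get_state();print(s['tcp_pos'],s['wrist_force'],s['clock'])
m=viewer.camera_model('wrist')
I=viewer.read_camera('wrist');cv2.imwrite('pics/w15.png',I[:,:,::-1]);pickle.dump(m,open('m15.pkl','wb'))
I=viewer.read_camera('scene');cv2.imwrite('pics/s15.png',cv2.resize(I[170:290,140:380,::-1],None,fx=3.3,fy=3.3,interpolation=cv2.INTER_CUBIC))
E
```

```text
[0.46941402 0.05029496 0.06549536] [-0.55978593  0.59600898 -1.17118051] 15.8667
```

View pics/w15.png

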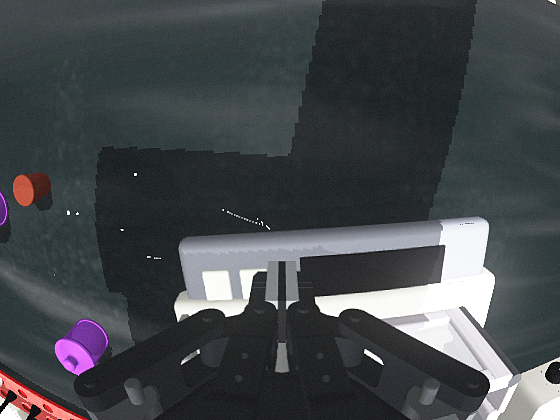

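View pics/s15.png

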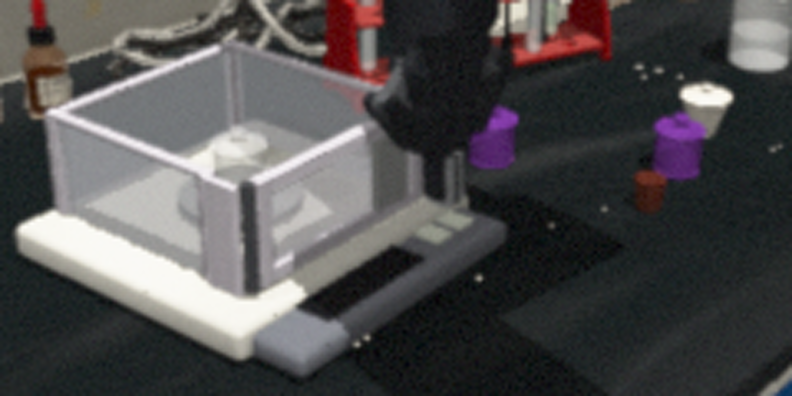

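>>> carry_out --plan '[{"x": 0,"y": -0.01,"z": -0.04,"ax": 0,"ay": 0,"az": 0,"hand": 0.0},{"x": 0,"y": -0.02,"z": -0.08,"ax": 0,"ay": 0,"az": 0,"hand": 0.0},{"x": 0,"y": -0.03,"z": -0.115,"ax": 0,"ay": 0,"az": 0,"hand": 0.0},{"x": 0,"y": -0.03,"z": -0.14,"ax": -0.03,"ay": 0,"az": 0,"hand": 0.0},{"x": -0.04,"y": -0.03,"z": -0.14,"ax": -0.03,"ay": 0,"az": 0,"hand": 0.0},{"x": -0.08,"y": -0.03,"z": -0.14,"ax": -0.03,"ay": 0,"az": 0,"hand": 0.0},{"x": -0.12,"y": -0.03,"z": -0.14,"ax": -0.03,"ay": 0,"az": 0,"hand": 0.0},{"x": -0.16,"y": -0.03,"z": -0.14,"ax": -0.03,"ay": 0,"az": 0,"hand": 0.0},{"x": -0.2,"y": -0.03,"z": -0.14,"ax": -0.03,"ay": 0,"az": 0,"hand": 0.0},{"x": -0.2,"y": -0.03,"z": -0.14,"ax": -0.03,"ay": 0,"az": 0,"hand": 0.0}]'

```text
clock: 16.8
tcp_pos: [0.454, -0.1573, 0.2074]
orientation: [-0.001, 0.702, 0.712, -0.004]
wrist_force: [0.8, -0.8, -0.8]
finger_gap: -0.0005
```

```bash
python3 - <<'E'
from h import *
s=status.get_state();print(s['tcp_pos'],s['wrist_force'],s['clock'])
I=viewer.read_camera('top');cv2.imwrite('pics/t16.png',cv2.resize(I[110:260,150:310,::-1],None,fx=4,fy=4,interpolation=cv2.INTER_CUBIC))
I=viewer.read_camera('scene');cv2.imwrite('pics/s16.png',cv2.resize(I[170:290,140:380,::-1],None,fx=3.3,fy=3.3,interpolation=cv2.INTER_CUBIC))
E
```

```text
[ 0.4540075  -0.15734808  0.20738119] [ 0.77069664 -0.7934211  -0.75073094] 16.8
```

View pics/t16.png

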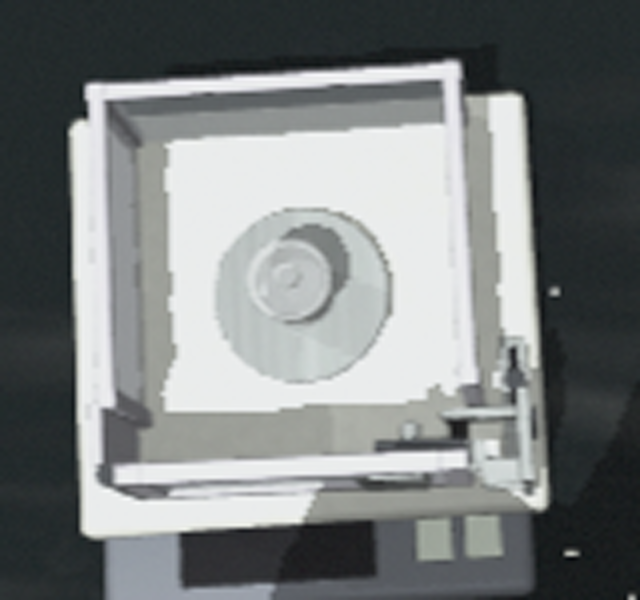

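View pics/s16.png

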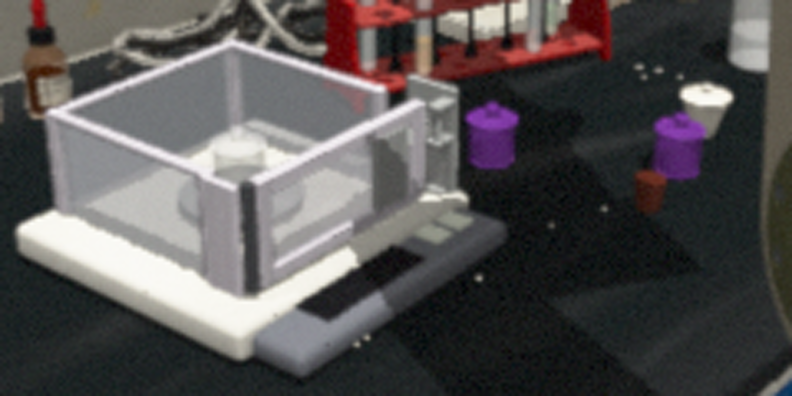

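```bash
python3 - <<'E'
from h import *
f=lambda u,v:atz('top',150+u/4,110+v/4,.112)
a=f(108,475);b=f(466,461); d=b-a; print(a,b,np.linalg.norm(d),'th',YB-np.pi/2-np.arctan2(d[1],d[0]))
for t in (-.05,0,.02,.05,.08): print(t,(proj('top',door(t,-.018,.112,.168)[0])-[150,110])*4)
# aim camera over latch: latch approx
L=door(.02,-.018,.1,.17)[0]; print(L)
s=status.get_state();m=viewer.camera_model('wrist');print(m['T'][:3,3]-s['tcp_pos'])
plan([L[0]-.03,L[1]-.03+.0,.25],np.pi/2)
E
```

```text
[0.51579082 0.17840396 0.112     ] [0.52661428 0.01275525 0.112     ] 0.16600193335726557 th 0.02475291039784011
-0.05 [465.76543054 434.03627445]
0 [467.27525371 451.95170441]
0.02 [467.6270653  459.14981728]
0.05 [467.88345638 469.97229728]
0.08 [467.81338227 480.81652319]
[np.float64(0.5276350977294102), np.float64(0.01003385008915092), 0.1]
[-0.08090853 -0.00085373  0.14339083]
shift [ 0.1314  0.0469 -0.0434] rot [-0.0083  0.0001  0.0183] dist 0.146
```

>>> carry_out --plan '[{"x": 0.04,"y": 0.03,"z": 0,"ax": 0,"ay": 0,"az": 0,"hand": 0.0},{"x": 0.08,"y": 0.06,"z": 0,"ax": 0,"ay": 0,"az": 0,"hand": 0.0},{"x": 0.11,"y": 0.09,"z": 0,"ax": 0,"ay": 0,"az": 0,"hand": 0.0},{"x": 0.14,"y": 0.115,"z": 0.01,"ax": 0,"ay": 0,"az": 0,"hand": 0.0},{"x": 0.16,"y": 0.13,"z": 0.035,"ax": 0,"ay": 0,"az": 0,"hand": 0.0},{"x": 0.16,"y": 0.13,"z": 0.055,"ax": 0,"ay": 0,"az": 0,"hand": 0.0},{"x": 0.16,"y": 0.13,"z": 0.055,"ax": 0,"ay": 0,"az": 0,"hand": 0.0}]'

```text
clock: 17.48
tcp_pos: [0.5775, 0.0145, 0.1462]
orientation: [-0.006, 0.698, 0.716, -0.005]
wrist_force: [-1.0, 0.1, -0.6]
finger_gap: -0.0002
```

```bash
python3 - <<'E'
from h import *
s=status.get_state();print(s['tcp_pos'],s['wrist_force'],s['clock'])
m=viewer.camera_model('wrist')
I=viewer.read_camera('wrist')
u,v=proj('wrist',[.5276,.01,.1],m).astype(int);print(u,v,m['T'][:3,3])
cv2.imwrite('pics/w17.png',I[:,:,::-1])
x0=max(u-60,0);y0=max(v-45,0)
cv2.imwrite('pics/w17z.png',cv2.resize(I[y0:y0+90,x0:x0+120,::-1],None,fx=6,fy=6,interpolation=cv2.INTER_CUBIC))
E
```

```text
[0.57751452 0.01448159 0.14616644] [-1.0446676   0.12956701 -0.56823046] 17.4833
274 161 [0.49761331 0.01294462 0.29013302]
```

View pics/w17.png

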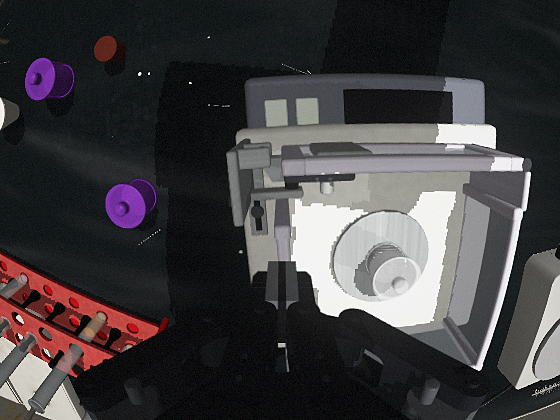

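View pics/w17z.png

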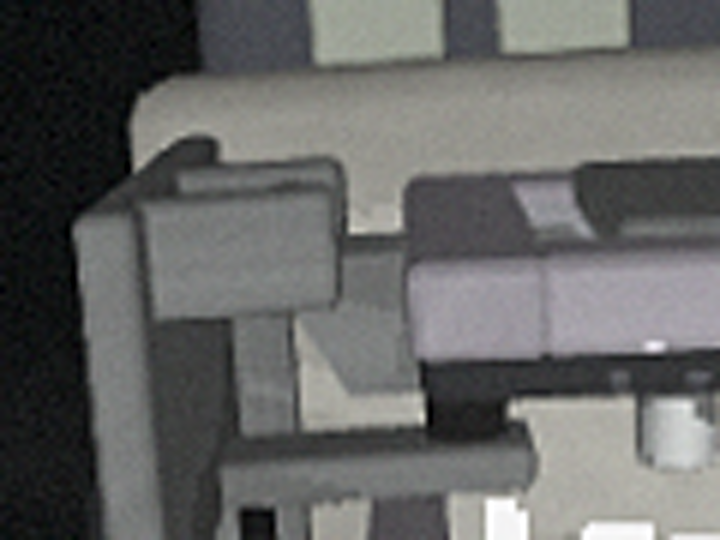

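```bash
python3 - <<'E'
from h import *
plan([.577,.03,.19],YB+np.pi/2-.025)
plan([.475,.050,.19],YB+np.pi/2-.025)
plan([.475,.050,.067],YB+np.pi/2-.025)
E
```

```text
shift [ 0.017  -0.0005 -0.0416] rot [-0.0143 -0.0011 -0.0424] dist 0.045
shift [ 0.0393 -0.1021 -0.0401] rot [-0.0143 -0.0011 -0.0424] dist 0.117
shift [ 0.0392 -0.1003  0.0829] rot [-0.0143 -0.0011 -0.0424] dist 0.136
```

>>> carry_out --plan '[{"x": 0.0,"y": 0,"z": -0.035,"ax": -0.014,"ay": 0,"az": 0,"hand": 0.0},{"x": 0.01,"y": -0.03,"z": -0.04,"ax": -0.014,"ay": 0,"az": -0.02,"hand": 0.0},{"x": 0.02,"y": -0.065,"z": -0.04,"ax": -0.014,"ay": 0,"az": -0.042,"hand": 0.0},{"x": 0.035,"y": -0.102,"z": -0.04,"ax": -0.014,"ay": 0,"az": -0.042,"hand": 0.0},{"x": 0.039,"y": -0.104,"z": -0.04,"ax": -0.014,"ay": 0,"az": -0.042,"hand": 0.0},{"x": 0.039,"y": -0.102,"z": -0.02,"ax": -0.014,"ay": 0,"az": -0.042,"hand": 0.0},{"x": 0.039,"y": -0.102,"z": 0.015,"ax": -0.014,"ay": 0,"az": -0.042,"hand": 0.0},{"x": 0.039,"y": -0.101,"z": 0.05,"ax": -0.014,"ay": 0,"az": -0.042,"hand": 0.0},{"x": 0.039,"y": -0.1,"z": 0.075,"ax": -0.014,"ay": 0,"az": -0.042,"hand": 0.0},{"x": 0.039,"y": -0.1,"z": 0.083,"ax": -0.014,"ay": 0,"az": -0.042,"hand": 0.0},{"x": 0.039,"y": -0.1,"z": 0.083,"ax": -0.014,"ay": 0,"az": -0.042,"hand": 0.0}]'

```text
clock: 18.45
tcp_pos: [0.4737, 0.0496, 0.0663]
orientation: [-0.002, 0.684, 0.729, -0.001]
wrist_force: [0.8, -0.1, 0.4]
finger_gap: -0.0005
```

>>> carry_out --plan '[{"x": 0,"y": 0.01,"z": 0,"ax": 0,"ay": 0,"az": 0,"hand": 0.0},{"x": 0,"y": 0.018,"z": 0,"ax": 0,"ay": 0,"az": 0,"hand": 0.0},{"x": 0,"y": 0.024,"z": 0,"ax": 0,"ay": 0,"az": 0,"hand": 0.0},{"x": 0,"y": 0.027,"z": 0,"ax": 0,"ay": 0,"az": 0,"hand": 0.0},{"x": 0,"y": 0.028,"z": 0,"ax": 0,"ay": 0,"az": 0,"hand": 0.0}]'

```text
clock: 18.87
tcp_pos: [0.5036, 0.0513, 0.0672]
orientation: [-0.001, 0.684, 0.729, 0.0]
wrist_force: [0.2, 0.1, 0.3]
finger_gap: -0.0
```

>>> carry_out --plan '[{"x": 0,"y": 0.001,"z": 0,"ax": 0,"ay": 0,"az": 0,"hand": 0.0},{"x": 0,"y": 0.0015,"z": 0,"ax": 0,"ay": 0,"az": 0,"hand": 0.0},{"x": 0,"y": 0.0015,"z": 0,"ax": 0,"ay": 0,"az": 0,"hand": 0.0}]'

```text
clock: 19.12
tcp_pos: [0.5052, 0.0515, 0.0673]
orientation: [-0.001, 0.684, 0.729, 0.0]
wrist_force: [0.1, 0.7, 0.1]
finger_gap: 0.0002
```

>>> carry_out --plan '[{"x": 0,"y": 0.001,"z": 0,"ax": 0,"ay": 0,"az": 0,"hand": 0.0},{"x": 0,"y": 0.0015,"z": 0,"ax": 0,"ay": 0,"az": 0,"hand": 0.0},{"x": 0,"y": 0.0015,"z": 0,"ax": 0,"ay": 0,"az": 0,"hand": 0.0}]'

```text
clock: 19.37
tcp_pos: [0.5066, 0.0515, 0.0673]
orientation: [-0.001, 0.684, 0.729, 0.0]
wrist_force: [0.1, 0.1, 0.0]
finger_gap: -0.0001
```

>>> carry_out --plan '[{"x": 0,"y": 0.001,"z": 0,"ax": 0,"ay": 0,"az": 0,"hand": 0.0},{"x": 0,"y": 0.0015,"z": 0,"ax": 0,"ay": 0,"az": 0,"hand": 0.0},{"x": 0,"y": 0.0015,"z": 0,"ax": 0,"ay": 0,"az": 0,"hand": 0.0}]'

```text
clock: 19.62
tcp_pos: [0.5073, 0.0517, 0.0671]
orientation: [-0.001, 0.684, 0.729, -0.0]
wrist_force: [-2.5, -0.4, 1.7]
finger_gap: -0.0001
```

>>> carry_out --plan '[{"x": 0,"y": 0.001,"z": 0,"ax": 0,"ay": 0,"az": 0,"hand": 0.0},{"x": 0,"y": 0.002,"z": 0,"ax": 0,"ay": 0,"az": 0,"hand": 0.0},{"x": 0,"y": 0.002,"z": 0,"ax": 0,"ay": 0,"az": 0,"hand": 0.0}]'

```text
clock: 19.87
tcp_pos: [0.5072, 0.0519, 0.0665]
orientation: [-0.003, 0.684, 0.729, -0.002]
wrist_force: [-6.0, -0.5, 2.3]
finger_gap: -0.0003
```

>>> carry_out --plan '[{"x": 0,"y": -0.003,"z": 0,"ax": 0,"ay": 0,"az": 0,"hand": 0.0},{"x": 0,"y": -0.012,"z": 0,"ax": 0,"ay": 0,"az": 0,"hand": 0.0},{"x": 0,"y": -0.03,"z": 0,"ax": 0,"ay": 0,"az": 0,"hand": 0.0},{"x": 0,"y": -0.05,"z": -0.03,"ax": 0,"ay": 0,"az": 0,"hand": 0.0},{"x": 0,"y": -0.06,"z": -0.07,"ax": 0,"ay": 0,"az": 0,"hand": 0.0},{"x": 0,"y": -0.06,"z": -0.11,"ax": 0,"ay": 0,"az": 0,"hand": 0.0},{"x": -0.04,"y": -0.06,"z": -0.14,"ax": 0,"ay": 0,"az": 0,"hand": 0.0},{"x": -0.08,"y": -0.06,"z": -0.14,"ax": 0,"ay": 0,"az": 0,"hand": 0.0},{"x": -0.12,"y": -0.06,"z": -0.14,"ax": 0,"ay": 0,"az": 0,"hand": 0.0},{"x": -0.16,"y": -0.06,"z": -0.14,"ax": 0,"ay": 0,"az": 0,"hand": 0.0},{"x": -0.2,"y": -0.06,"z": -0.14,"ax": 0,"ay": 0,"az": 0,"hand": 0.0},{"x": -0.2,"y": -0.06,"z": -0.14,"ax": 0,"ay": 0,"az": 0,"hand": 0.0}]'

```text
clock: 20.87
tcp_pos: [0.4622, -0.1586, 0.2069]
orientation: [-0.0, 0.687, 0.727, -0.002]
wrist_force: [1.5, -0.6, -0.3]
finger_gap: -0.0001
```

```bash
python3 - <<'E'
from h import *
s=status.get_state();print(s['tcp_pos'],s['wrist_force'],s['clock'])
I=viewer.read_camera('top');cv2.imwrite('pics/t18.png',I[:,:,::-1])
E
```

```text
[ 0.46221125 -0.15858262  0.20692601] [ 1.52296172 -0.56567547 -0.31711654] 20.8667
```

View pics/t18.png

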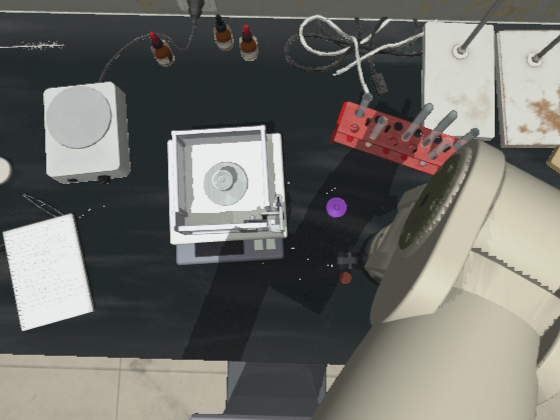

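The picture shows the bottle standing on the pan at about (222,179) and the door shut along row 225. The stopper at (345,278) has not moved.

```bash
python3 -c "
from workcell import env
print(env.hand_in())"
```

```text
the job is handed in; nothing more can be done
None
```

The weighing bottle is standing upright on the pan and released, and the door is shut and held by its latch. I handed the job in at about 21 s of the 59 s; it gave no verdict.

- **Bottle:** the top camera puts its axis about 2 mm from the pan's centre. The wrist camera also shows it upright and roughly centred, but that camera disagreed with the top camera by about 4 mm on where the pan is. I placed the bottle between the two readings, and both are well inside the 22 mm limit.
- **Door:** I pushed on the plate with closed fingers. The force rose to 8 N, dropped to 4 N at what I took for the snap, and I then pressed on to 17 N (about 20 N in all with the vertical part, under the 25 N limit).
- **Latch check:** after I backed off, the door stayed at about 0.025 rad. On a second push I touched it exactly where I had left it, and 6 N did not move it. In the close-up the bolt looks fully out, but the strike block hides the pin, so I judged the latch mainly by feel.
- **Bystanders:** the stopper is where it was in the last picture. The arm hid the crucible and one purple look-alike in that picture, but both were in place in the last scene view before it. I touched neither.

One thing did not go to plan. When I gripped the bottle, the fingers pushed the arm up about 3 mm with 5.5 N, which did no harm.

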